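Prime the hang-on plant feeder and hang it in the big pot

ROBOT

A 6-joint arm with a two-finger parallel gripper is mounted at the origin on a cart in front of the work surface, level with it; the furniture and walls round the work are solid. World frame = base frame: x ahead of the robot, y to its left, z up, the work surface at z = 0. Lengths are in mm, angles in rad, forces in N, time in s.
With the tool pointing down it reaches from about 400 to 925 mm from the base axis. Payload 12.5 kg.
Tool frame: the origin (TCP) lies midway between the tips of the shut fingers; the grasp point (between the pads) lies env.grasp_offset behind it (env.grasp_offset is the distance from the TCP to the grasp point, in mm); x points along the fingers, y is the direction in which the jaws open and shut, and the axes are right-handed (so a half turn about x gives the same grasp; the last joint's range is limited). The gripper opens to 95 mm and grips with 3 to 60 N. Pads are 20 mm wide; open, the fingers measure 119 mm over their backs; the gripper's body (75 mm by 180 mm) begins 59 mm behind the grasp point.
Start: joints at [1.151, 0.491, 1.559, -0, 1.092, -0.106], TCP at [192.905, 594.503, 214.661] pointing down, gripper open.
Joint ranges: [-3.1, 3.1], [-0.84, 2.19], [0.05, 2.79], [-1.13, 4.28], [0.06, 2.93], [-2.69, 2.69]. Speed limits (rad/s): [2.22, 2.22, 2.79, 3.14, 3.14, 3.14].

INTERFACE

Orientations are given as [roll, pitch, yaw] about the fixed x, y, z axes, in that order (R = Rz(yaw) Ry(pitch) Rx(roll)).
In Python, from cell import env gives the robot as it stands.
- The arm moves only by the tool apply_moves, never from a script. Its arguments are lists of equal length, an entry for each row: "offset": the shift along the world's x, y, z in units of 25 mm (1.0 is 25 mm), a list of three; "yaw": the turn about the world's z in units of 6 degrees (1.0 is 6 degrees); "jaw": the closure, from -1 (fully open) to 1 (shut), so that 0 is half open. A call has 1 to 20 rows; each row is the pose to reach, as a shift and turn from the pose measured when the call began; what a row does not reach only later rows make up. A row lasts 1/8 s, in which the tool goes at most 62.5 mm and 10.7 degrees, less where a joint would pass 70% of its speed; a pose out of reach is approached as far as the arm can. A call with a gripper value outside its range is refused whole. The fingers move at their own pace and stop on an object; the grip force is fixed at half the most. Time passes only in rows, so rows that repeat a pose let the fingers close. It gives the time, the measured TCP pose, the force and the opening at its end, in the units of the state.
- env.state(): the state, without advancing time (a new reading comes with each control period).
- env.read_camera(name): name is "scene" or "top"; returns a dict with "frame" (400x640x3 uint8, red, green, blue), "fx", "fy", "cx", "cy" (pixels), "distortion" ([k1, k2, p1, p2, k3] as OpenCV has them; the pictures are not rectified), "xyz" and "rotation" of the camera in the world. Camera axes: x right, y down, z forward; pixel columns grow to the right and rows downward; lengths in mm; the calibration is good to about 2 mm. A picture is of the moment at which its call begins. There is no depth.
- env.job_done(): hands the job in, once; it reports no verdict.
The state is a dict: "t": time; "joints": joint angles; "qvel": joint speeds; "tau": joint torques, N m; "eef_pos": TCP position; "tcp_rot": TCP orientation; "ft_force": force on the tool from outside, world axes, zero at the start; "moment": the same for the moment, N m; "opening": opening from 0.0 (shut) to 1.0 (fully open).
Only numpy, scipy, OpenCV 4.12 (cv2) and the standard library are available. Lean on these libraries where they do the work, as an engineer would, in place of code of your own. Each camera call takes 0.05 s, during which the arm holds its last target.

TASK

Take the plant feeder from its sloped rest and stand it upright in the white saucer, let go of it, and press its spring plunger all the way down to the stop to prime it, then let the plunger come back up. Then take the feeder again and hang it by its hook over the rim of the big terracotta pot, so that it hangs upright inside the pot and clear of the pot's floor. Leave the small pot where it is and knock nothing over.

Things in the scene. Friction and masses are not known exactly. Their poses are not given: they have to be found in the camera images.
- feeder_mid (a point): loose plant feeder, about 0.15 kg: grey cartridge 30 deep (x), 40 wide (y), 110 mm high (z, plunger end up); this point is its centre, 55 mm above the flat foot. Grip across y on the ribs in the top 30 mm. Steel hook on its back (-x). At the start it leans 35 deg, top away from the robot, hook side up, on a rest only 26 mm wide behind it (ledge with tabs at the foot), so its sides are free
- hook (a point): seat of the feeder's hook: mid underside of the strap's bridge, 26 mm behind (-x) and 19 mm above (+z) the feeder's centre, axes as the feeder's. Strap 20 mm wide (y); clear gap between the feeder's back and the hook's outer leg 22 mm; the leg reaches 29 mm below the seat, its last 8 mm flared outward. The feeder's foot is 74 mm below the seat, its top 36 mm above
- plunger (a joint): travel of the spring plunger in m: 0 = fully up, 0.012 = pressed down to its stop; it springs back by itself. It starts to move at about 4 N and takes about 8 N at the stop; beyond that it is rigid
- plunger_top (a point): centre of the top of the plunger's round black head (30 mm across), 30 mm above the feeder's top when up; its z axis is the feeder's, and the head moves along -z when pressed
- saucer: the loose white round saucer, 165 mm across, 22 mm high; origin at the centre of its underside, z up. Its flat floor is 9 mm above the table and about 120 mm across
- big_rim (a point): big terracotta pot (loose, 0.9 kg, 170 mm across, 150 mm high): centre of its mouth at rim height, z up. The rim's top edge lies 76 to 84 mm from this point; 30 mm lower the inside is at 70 mm and the outside at 84 mm radius (85 at most anywhere). Hollow, about 140 mm deep; inside radius 64 mm at 80 mm below the rim. May stand in either of two places (swapped with the small pot)
- small_pot: the small terracotta pot, 120 mm across, 100 mm high, loose; origin at the centre of its underside. A bystander: leave it
Things that resemble listed ones, but are neither listed nor needed, are in the scene too. Of the things that look like the part that bears feeder_mid, the larger one is meant.

How it is judged (in metres and radians):
On the way, in this order (a step that is already met when the one before it is completed fails the run):
1. the feeder stands upright in the saucer, let go of (angle between feeder_mid's own z axis and vertical below 0.12 rad and horizontal distance between feeder_mid and saucer below 0.05 m and z of feeder_mid in the frame of saucer between 0.059 and 0.069 m and contact force between feeder and the fingers below 0.1 N), for 0.2 s.
2. the plunger is pressed down to its stop while the feeder stands upright in the saucer (value of joint plunger above 0.0108 m and angle between feeder_mid's own z axis and vertical below 0.12 rad and horizontal distance between feeder_mid and saucer below 0.06 m and z of feeder_mid in the frame of saucer between 0.057 and 0.069 m), for 0.1 s.
At the end, for the whole second after the job is handed in: the released feeder hangs at rest by its hook on the big pot: hook seat within 8 mm of rim height and 64 to 94 mm from the pot's axis, feeder centre under 68 mm from it, tilt under 17 degrees; plunger up (2 mm); big pot upright on the table; small pot moved under 40 mm (z of hook in the frame of big_rim between -0.008 and 0.008 m and horizontal distance between hook and big_rim between 0.064 and 0.094 m and horizontal distance between feeder_mid and big_rim below 0.068 m and angle between feeder_mid's own z axis and vertical below 0.3 rad and angle between big_rim's own z axis and vertical below 0.06 rad and height (world z) of big_rim below 0.156 m and value of joint plunger below 0.002 m and linear speed of feeder below 0.03 m/s and distance of small_pot from where it was at the start of the episode below 0.04 m); the robot touches nothing.
It fails at once if the big pot is knocked over (angle between big_rim's own z axis and vertical above 0.4 rad).
It fails at once if the small pot is pushed away or knocked over (distance of small_pot from where it was at the start of the episode above 0.05 m).
It fails at once if the saucer is tipped up (angle between saucer's own z axis and vertical above 0.4 rad).
It also fails if it takes over 61 s, if anything falls off the work surface, if the arm or the gripper's body presses on something with over 40 N, if the wrist force passes 120 N, or if a joint passes its speed limit or range.

## Working session

There is one attempt and no reset: what is moved stays moved. The work goes in short steps, Python scripts to look and compute and a tool call to move; the robot and the scene stay as the last step left them, time stands still between calls to the robot, and variables do not carry over. Pictures are saved under pics/ and viewed, and the job is handed in when it is done.

Besides the shell and the picture viewer there is one more tool, called after ">>>" as name(argument=value, ...) on one line, values as JSON. apply_moves: Moves the arm, as the interface text tells. Its arguments: {"type":"object","properties":{"offset":{"type":"array"},"yaw":{"type":"array"},"jaw":{"type":"array"}},"required":["offset","yaw","jaw"]}

```bash
ls; mkdir -p pics; python3 - <<'E'
from cell import env
import cv2,json
print(env.state(), env.grasp_offset)
for n in("scene","top"):
    r=env.read_camera(n)
    cv2.imwrite(f"pics/{n}0.png",r["frame"][:,:,::-1])
    print({k:v for k,v in r.items() if k!="frame"})
E
```

```text
pics
{'t': 0.0, 'joints': array([ 1.15141087e+00,  4.91578125e-01,  1.55947554e+00,  3.33072373e-06,
        1.09165168e+00, -1.05617277e-01]), 'qvel': array([ 0.00169404, -0.00078759, -0.00117441,  0.00141115, -0.00101012,
        0.00128921]), 'tau': array([-2.90706012e-03, -6.12637424e+01, -2.58185649e+01,  6.91408035e-02,
        4.81880992e-02, -6.91592413e-05]), 'eef_pos': array([192.79130227, 594.26605281, 214.04121908]), 'tcp_rot': array([-1.67906837,  1.56968363, -1.99283809]), 'ft_force': array([-0.45316712,  0.44537644,  0.12998303]), 'moment': array([ 0.01895421, -0.01807768, -0.00027984]), 'opening': 0.997085883982249} 18.8
{'fx': 360.9769344379913, 'fy': 360.9769344379913, 'cx': 318.90764366764097, 'cy': 197.11639875979358, 'distortion': array([-0.0647281,  0.       ,  0.       ,  0.       ,  0.       ]), 'xyz': array([ -86.03121806, -639.22368586,  986.5283854 ]), 'rotation': array([-2.40473952, -0.00839399, -0.81891597])}
{'fx': 505.3993563806306, 'fy': 505.3993563806306, 'cx': 320.40362380547316, 'cy': 194.63847372369602, 'distortion': array([-0.12661141,  0.        ,  0.        ,  0.        ,  0.        ]), 'xyz': array([ 257.59334972, -116.80519117, 1713.99315649]), 'rotation': array([-2.99610196e+00,  6.65666136e-04, -1.54132229e+00])}
```

View pics/scene0.png

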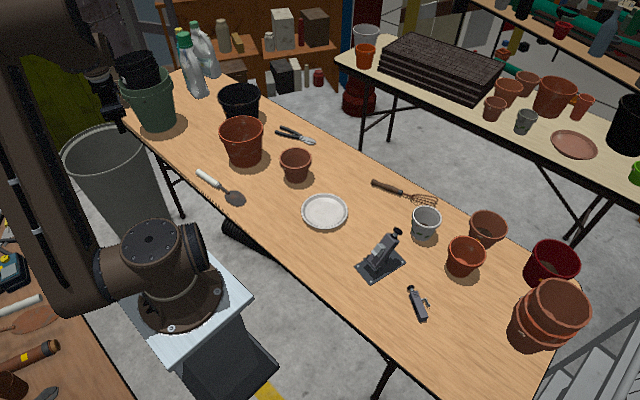

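View pics/top0.png

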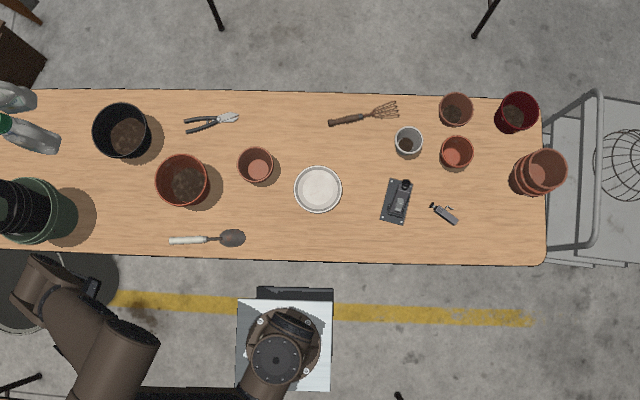

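```bash
python3 - <<'E'
import cv2
a=cv2.imread("pics/top0.png")[165:235,365:475]; b=cv2.imread("pics/scene0.png")[215:330,345:445]
cv2.imwrite("pics/c1.png",cv2.resize(a,None,fx=7,fy=7,interpolation=cv2.INTER_CUBIC))
cv2.imwrite("pics/c2.png",cv2.resize(b,None,fx=5,fy=5,interpolation=cv2.INTER_CUBIC))
E
```

```text
(no output)
```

View pics/c1.png

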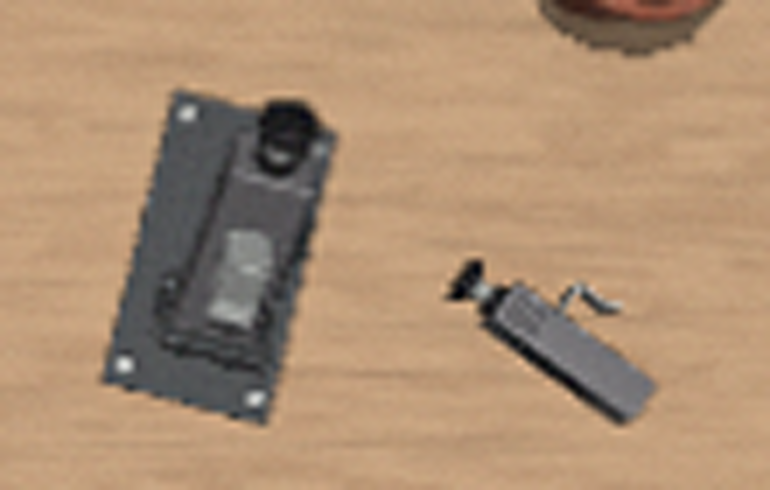

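View pics/c2.png

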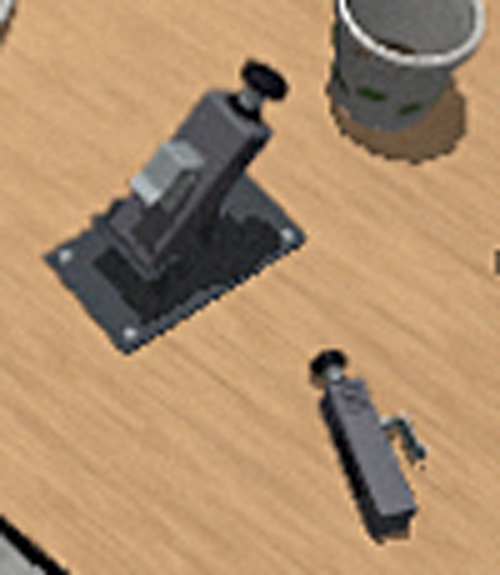

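```bash
cat > h.py <<'E'
import numpy as np, cv2
from scipy.spatial.transform import Rotation as R
C={"scene":dict(f=360.9769344379913,cx=318.90764366764097,cy=197.11639875979358,k=-0.0647281,xyz=[-86.03121806,-639.22368586,986.5283854],rot=[-2.40473952,-0.00839399,-0.81891597]),
"top":dict(f=505.3993563806306,cx=320.40362380547316,cy=194.63847372369602,k=-0.12661141,xyz=[257.59334972,-116.80519117,1713.99315649],rot=[-2.99610196e+00,6.65666136e-04,-1.54132229e+00])}
def K(n): c=C[n]; return np.array([[c["f"],0,c["cx"]],[0,c["f"],c["cy"]],[0,0,1.]]),np.array([c["k"],0,0,0,0])
def ray(n,uv):
    k,d=K(n); p=cv2.undistortPoints(np.array([[uv]],float),k,d)[0,0]
    v=R.from_euler("xyz",C[n]["rot"]).as_matrix()@np.array([p[0],p[1],1]); return np.array(C[n]["xyz"]),v/np.linalg.norm(v)
def onz(n,uv,z=0):
    o,v=ray(n,uv); return o+v*(z-o[2])/v[2]
def tri(a,b):
    o1,v1=ray("top",a); o2,v2=ray("scene",b)
    s=np.linalg.lstsq(np.stack([v1,-v2],1),o2-o1,rcond=None)[0]
    p,q=o1+s[0]*v1,o2+s[1]*v2; return (p+q)/2,np.linalg.norm(p-q)
def proj(n,X):
    k,d=K(n); M=R.from_euler("xyz",C[n]["rot"]).as_matrix().T
    return cv2.projectPoints(np.atleast_2d(X).astype(float),cv2.Rodrigues(M)[0],-M@np.array(C[n]["xyz"]),k,d)[0][:,0]
E
python3 - <<'E'
from h import *
from cell import env
np.set_printoptions(precision=1,suppress=True)
t=lambda x,y:(365+(x+.5)/7-.5,165+(y+.5)/7-.5); s=lambda x,y:(345+(x+.5)/5-.5,215+(y+.5)/5-.5)
print("head",tri(t(287,118),s(264,77)))
for p in[(178,92),(337,135),(265,423),(102,382)]: print("plate",onz("top",t(*p),5))
for p in[(45,258),(127,353),(303,240)]: print("plate s",onz("scene",s(*p),3))
# saucer, pots
for n in("top","scene"):
    im=cv2.imread(f"pics/{n}0.png"); h=cv2.cvtColor(im,cv2.COLOR_BGR2HSV)
    m=cv2.inRange(h,(0,0,150),(180,60,255)); 
    for c in cv2.findContours(m,0,1)[0]:
        if cv2.contourArea(c)>300:
            e=cv2.fitEllipse(c); print(n,e,cv2.contourArea(c),onz(n,e[0],22))
st=env.state(); M=R.from_euler("xyz",st["tcp_rot"]).as_matrix(); print(M)
E
python3 - <<'E'
import cv2
a=cv2.imread("pics/top0.png")[130:270,80:360]; b=cv2.imread("pics/scene0.png")[75:235,190:360]
cv2.imwrite("pics/c3.png",cv2.resize(a,None,fx=2.8,fy=2.8,interpolation=cv2.INTER_CUBIC))
cv2.imwrite("pics/c4.png",cv2.resize(b,None,fx=3.5,fy=3.5,interpolation=cv2.INTER_CUBIC))
E
```

```text
head (array([ 538. , -377.6,  146.1]), np.float64(2.2661437559451967))
plate [ 573.8 -346.1    5. ]
plate [ 554.7 -424.9    5. ]
plate [ 411.8 -390.1    5. ]
plate [ 429.6 -310.4    5. ]
plate s [ 432.3 -315.3    3. ]
plate s [ 414.9 -394.     3. ]
plate s [ 555.  -427.1    3. ]
top ((54.06534957885742, 362.1993408203125), (24.030241012573242, 60.96229553222656), 143.13662719726562) 808.5 [-97.9 781.5  22. ]
top ((14.632587432861328, 361.4903564453125), (33.507694244384766, 46.47466278076172), 27.07268714904785) 887.5 [-108.5  931.3   22. ]
top ((277.6160888671875, 342.8392639160156), (81.62846374511719, 238.3232879638672), 90.27603912353516) 4289.5 [ 9.8 17.5 22. ]
top ((352.6241455078125, 282.39605712890625), (41.41655349731445, 104.84065246582031), 95.91143035888672) 2666.0 [ 214.7 -223.8   22. ]
top ((173.148681640625, 273.6944885253906), (38.68567657470703, 98.95234680175781), 93.0738525390625) 2087.5 [222.9 377.6  22. ]
top ((562.1273193359375, 214.75360107421875), (27.709508895874023, 72.32632446289062), 5.914740085601807) 1417.0 [ 459.5 -948.9   22. ]
top ((317.1659240722656,
[... 957 characters left out ...]
10.46319580078125), (35.21465301513672, 46.21440124511719), 91.70632934570312) 1276.0 [ 524.7 -102.9   22. ]
scene ((97.3021011352539, 222.3841552734375), (16.53557586669922, 59.55118942260742), 149.52587890625) 537.5 [-54.5 427.3  22. ]
scene ((187.44760131835938, 278.72021484375), (138.55641174316406, 210.0503387451172), 119.38834381103516) 5344.5 [43.3 13.1 22. ]
scene ((471.5025634765625, 163.77549743652344), (66.69015502929688, 149.59352111816406), 115.9798583984375) 5827.0 [1112.4 -368.1   22. ]
scene ((497.5055847167969, 108.01060485839844), (55.18595504760742, 350.95538330078125), 114.58551025390625) 5419.5 [1573.4 -275.2   22. ]
[[-0.   0.3  1. ]
 [-0.   1.  -0.3]
 [-1.  -0.  -0. ]]
```

View pics/c3.png

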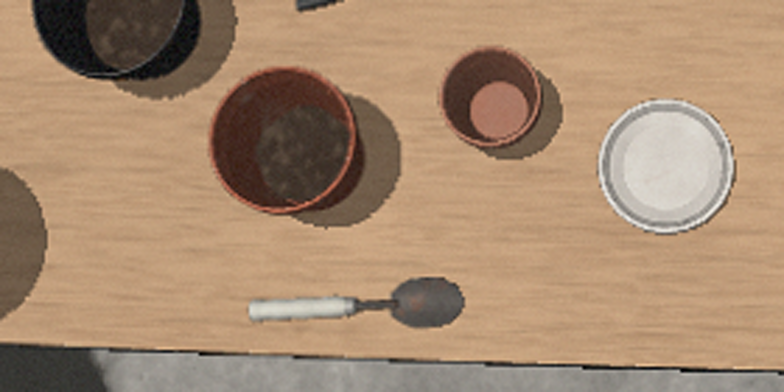

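View pics/c4.png

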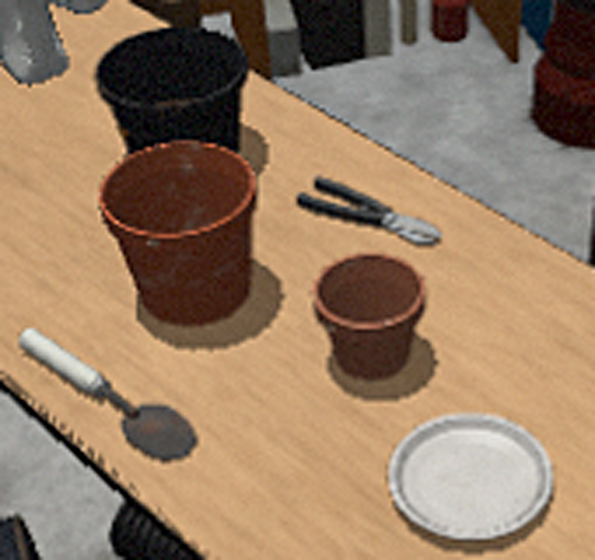

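Top view: the larger feeder leans on the dark plate at (397,200), with its plunger head at (406,182). A smaller lookalike lies flat on the table at (445,213). The one on the rest fits "larger, leaning", and the crop confirms it. The saucer is at (318,189), the big pot at (181,180) and the small pot at (255,164).

```bash
python3 - <<'E'
from h import *
np.set_printoptions(precision=1,suppress=True)
q=lambda x,y:(80+(x+.5)/2.8-.5,130+(y+.5)/2.8-.5); s=lambda x,y:(190+(x+.5)/3.5-.5,75+(y+.5)/3.5-.5)
print("big",onz("top",q(283,140),150),onz("scene",s(179,189.5),150),onz("top",q(209,140),150),onz("top",q(357,140),150))
print("small",onz("top",q(491,97),100),onz("scene",s(370,291),100))
print("saucer",onz("top",q(666.5,165.5),22),onz("scene",s(470.5,472),22))
# predicted feeder points
d=np.array([np.cos(-.241),np.sin(-.241),0]);z=np.array([0,0,1.]);a=np.sin(.611)*d+np.cos(.611)*z;b=np.cross([0,0,1],d);x=np.cross(b,a)
mid=np.array([538,-377.6,146.1])-85*a;print("mid",mid)
im={n:cv2.imread(f"pics/{n}0.png") for n in("top","scene")}
for n,(x0,y0,w,hh) in{"top":(365,165,110,70),"scene":(345,215,100,115)}.items():
    f=5;big=cv2.resize(im[n][y0:y0+hh,x0:x0+w],None,fx=f,fy=f,interpolation=cv2.INTER_CUBIC)
    P=[mid+sx*15*x+sy*20*b+sz*55*a for sx in(-1,1) for sy in(-1,1) for sz in(-1,1)]+[mid-26*x+19*a]
    for p in proj(n,np.array(P)): cv2.circle(big,(int((p[0]-x0+.5)*f),int((p[1]-y0+.5)*f)),2,(0,0,255),-1)
    cv2.imwrite(f"pics/d_{n}.png",big)
E
```

```text
big [521.6 335.4 150. ] [524.7 327.9 150. ] [519.3 421.5 150. ] [523.9 250.3 150. ]
small [587.7 107.5 100. ] [589.7 101.2 100. ]
saucer [525.1 -98.7  22. ] [ 528.4 -100.5   22. ]
mid [ 490.6 -366.    76.5]
```

View pics/d_top.png

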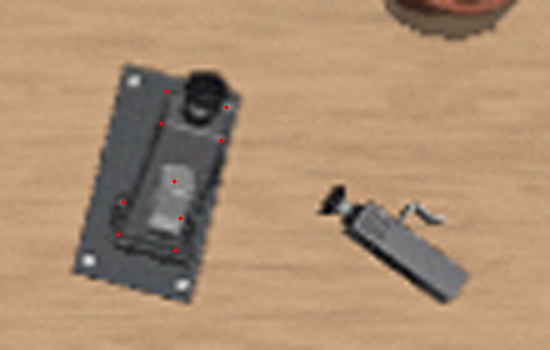

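View pics/d_scene.png

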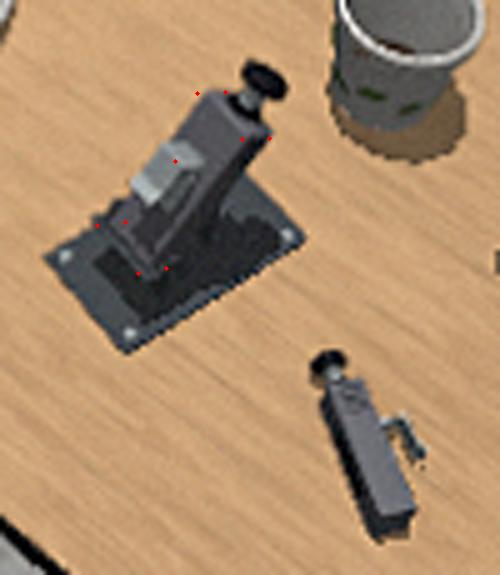

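>>> apply_moves(offset=[[8,-10,0],[13.2,-20,0],[13.2,-20,0],[13.2,-20,0],[13.2,-20,0],[13.2,-20,0],[13.2,-20,0],[13.2,-20,0],[13.2,-20,0],[13.2,-20,0],[12.82,-38.7,0],[12.82,-38.7,0],[12.82,-38.7,0],[12.82,-38.7,0],[12.82,-38.7,0],[12.82,-38.7,0],[12.82,-38.7,0],[12.82,-38.7,0],[12.82,-38.7,0],[12.82,-38.7,0]], yaw=[0.7,0.7,0.7,0.7,0.7,0.7,0.7,0.7,0.7,0.7,0.7,0.7,0.7,0.7,0.7,0.7,0.7,0.7,0.7,0.7], jaw=[-1,-1,-1,-1,-1,-1,-1,-1,-1,-1,-1,-1,-1,-1,-1,-1,-1,-1,-1,-1])

```text
t: 2.6
eef_pos: [513.2, -372.4, 213.8]
tcp_rot: [-2.733, 1.57, -2.973]
ft_force: [-0.7, 0.5, 0.4]
opening: 1.002
```

>>> apply_moves(offset=[[0,-0.06,-1.6],[0,-0.06,-3.2],[0,-0.06,-4.9],[0,-0.06,-4.9],[0,-0.06,-4.9]], yaw=[0,0,0,0,0], jaw=[-1,-1,-1,-0.3,-0.3])

```text
t: 3.22
eef_pos: [514.0, -373.7, 93.0]
tcp_rot: [-1.055, 1.569, -1.294]
ft_force: [-0.7, -0.0, -0.4]
opening: 0.847
```

```bash
cat > look.py <<'E'
import sys,cv2
from h import *
from cell import env
def look(tag,n,x0,y0,w,h,f):
    im=env.read_camera(n)["frame"][:,:,::-1]; cv2.imwrite(f"pics/{tag}_{n}_full.png",im)
    cv2.imwrite(f"pics/{tag}_{n}.png",cv2.resize(im[y0:y0+h,x0:x0+w],None,fx=f,fy=f,interpolation=cv2.INTER_CUBIC))
if __name__=="__main__":
    a=sys.argv; look(a[1],a[2],*map(int,a[3:8]))
    s=env.state(); print(s["t"],s["eef_pos"],s["ft_force"],s["opening"])
E
python3 look.py a scene 330 180 130 130 5
```

```text
3.275 [ 514.08708021 -373.965387     93.35758502] [ 0.0954714   0.18331312 -0.57024404] 0.8053471558460671
```

View pics/a_scene.png

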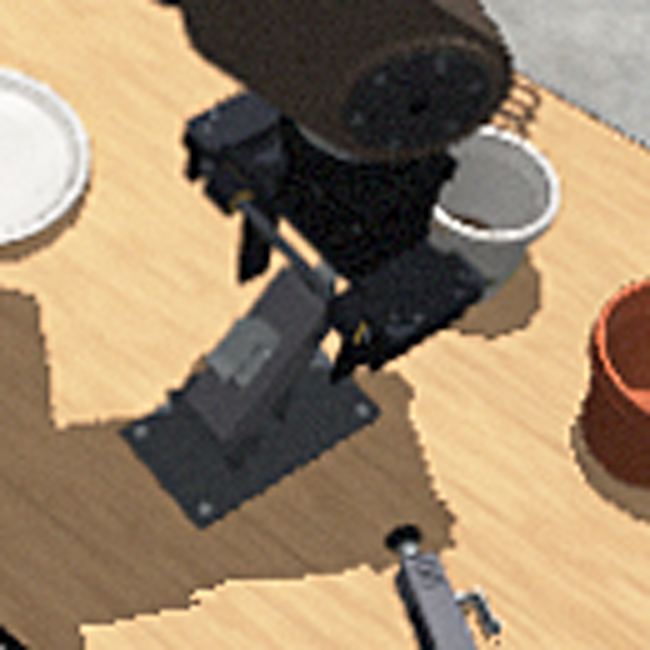

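The open fingers straddle the top of the feeder and look evenly spaced on both sides. Next I close lightly.

>>> apply_moves(offset=[[0,0,-0.1],[0,0,-0.1],[0,0,-0.1],[0,0,-0.1],[0,0,-0.1],[0,0,-0.1],[0,0,-0.1]], yaw=[0,0,0,0,0,0,0], jaw=[0.22,0.22,0.22,0.22,0.22,0.22,0.22])

```text
t: 4.15
eef_pos: [514.1, -374.1, 91.0]
tcp_rot: [-0.839, 1.568, -1.079]
ft_force: [-1.1, -0.7, 3.3]
opening: 0.42
```

>>> apply_moves(offset=[[-0.12,0.03,0.1],[-0.24,0.06,0.2],[-0.38,0.09,0.3],[-0.51,0.125,0.4],[-0.65,0.16,0.49],[-0.78,0.19,0.57],[-0.93,0.23,0.64],[-1.08,0.265,0.7],[-1.08,0.265,0.7]], yaw=[0,0,0,0,0,0,0,0,0], jaw=[0.22,0.22,0.22,0.22,0.22,0.22,0.22,0.22,0.22])

```text
t: 5.28
eef_pos: [488.0, -368.1, 109.6]
tcp_rot: [-0.566, 1.565, -0.806]
ft_force: [4.8, -1.5, 4.4]
opening: 0.418
```

```bash
python3 look.py b scene 330 180 130 130 5
```

```text
5.325 [ 487.96705553 -368.16150391  109.55899829] [ 4.96640328 -0.84946571  5.11317195] 0.41875957323427004
```

View pics/b_scene.png

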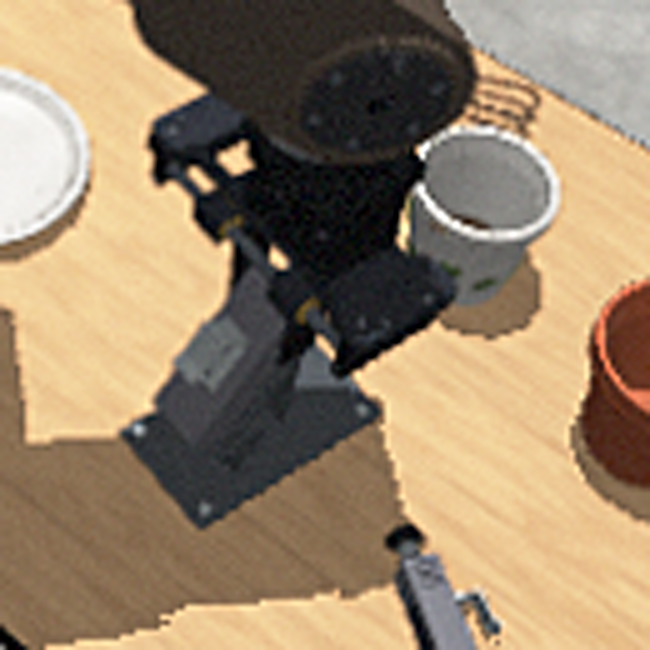

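```bash
cat >> h.py <<'E'
def onplane(n,uv,p0,nrm):
    o,v=ray(n,uv); nrm=np.array(nrm,float); return o+v*(np.dot(np.array(p0)-o,nrm)/np.dot(v,nrm))
E
python3 - <<'E'
from h import *
np.set_printoptions(precision=1,suppress=True)
d=np.array([np.cos(-.241),np.sin(-.241),0]);b=np.array([-d[1],d[0],0])
def pt(x,y,tcp,off):
    p=onplane("scene",(330+(x+.5)/5-.5,180+(y+.5)/5-.5),np.array(tcp)+off*b,b); q=p-np.array(tcp); return np.dot(q,d),p[2]
T0=[514,-374,0];T1=[488,-368.1,0]
for nm,T,A,B in(("L0",T0,(185,395),(275,265)),("R0",T0,(228,442),(325,300)),("L1",T1,(158,402),(232,288)),("R1",T1,(195,442),(285,330))):
    off=20 if nm[0]=="L" else -20
    a=np.array(pt(*A,T,off));c=np.array(pt(*B,T,off));v=c-a;print(nm,a,c,np.degrees(np.arctan2(v[0],v[1])))
E
python3 - <<'E'
import cv2
a=cv2.imread("pics/a_scene_full.png")[220:290,350:415];b=cv2.imread("pics/b_scene_full.png")[220:290,350:415]
cv2.imwrite("pics/ab.png",cv2.resize(cv2.hconcat([a,b]),None,fx=6,fy=6,interpolation=cv2.INTER_CUBIC)*1)
E
```

```text
L0 [-60.6  42. ] [ -6.3 135.8] 30.048832370373425
R0 [-58.8  40.8] [ -4.6 146.4] 27.159963775983446
L1 [-56.7  54.3] [-12.9 138.5] 27.441841333852867
R1 [-61.8  68.3] [ -6.9 139.9] 37.43779991896475
```

View pics/ab.png

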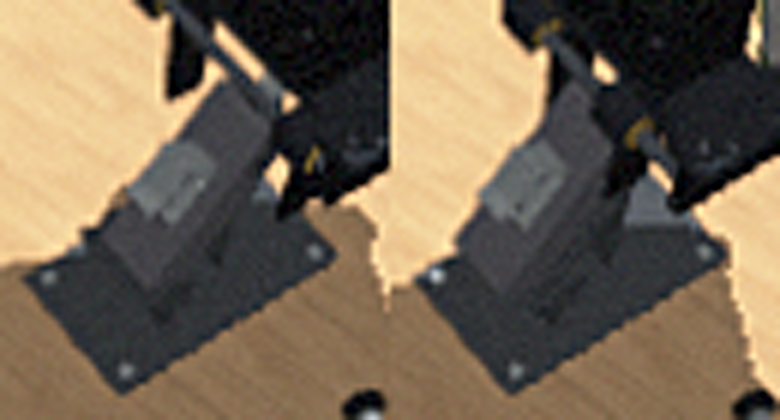

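The feeder turned only about 7° and its foot rode up the ledge, so the full pad grip resists pivoting. I'll loosen the grip a little while it's over the rest, where a slip does no harm.

>>> apply_moves(offset=[[0,0,0],[0,0,0],[0,0,0]], yaw=[0,0,0], jaw=[0.18,0.17,0.17])

```text
t: 5.7
eef_pos: [487.9, -368.1, 109.7]
tcp_rot: [-0.594, 1.565, -0.833]
ft_force: [1.1, -0.1, 2.8]
opening: 0.418
```

>>> apply_moves(offset=[[0,0,0],[0,0,0]], yaw=[0,0,0], jaw=[0.16,0.16])

```text
schema error: expected 2 entries
```

```bash
python3 look.py c scene 345 215 100 85 7
```

```text
5.75 [ 487.94808972 -368.12213894  109.6576409 ] [ 2.84018518 -1.05706574  3.30456442] 0.4193462388492338
```

View pics/c_scene.png

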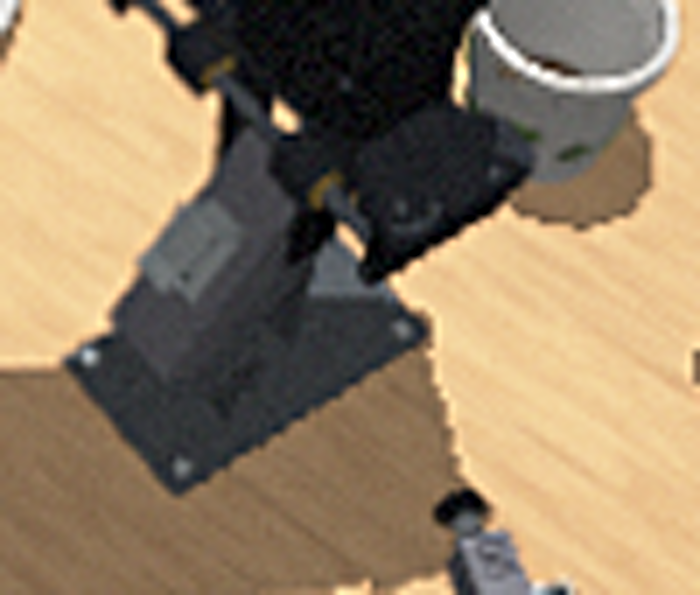

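>>> apply_moves(offset=[[0.25,-0.06,-0.15],[0.5,-0.12,-0.3],[0.75,-0.18,-0.5],[1.0,-0.24,-0.72],[1.05,-0.25,-0.78],[1.05,-0.25,-0.78]], yaw=[0,0,0,0,0,0], jaw=[0.17,0.17,0.17,0.17,0.165,0.16])

```text
t: 6.5
eef_pos: [514.4, -374.5, 90.7]
tcp_rot: [-0.636, 1.565, -0.876]
ft_force: [-2.8, 0.2, 6.2]
opening: 0.421
```

```bash
python3 look.py d scene 345 215 100 85 7
```

```text
6.55 [ 514.43582023 -374.5111476    90.5934452 ] [-1.1812604   0.19780574  6.6921013 ] 0.42253252612796816
```

View pics/d_scene.png

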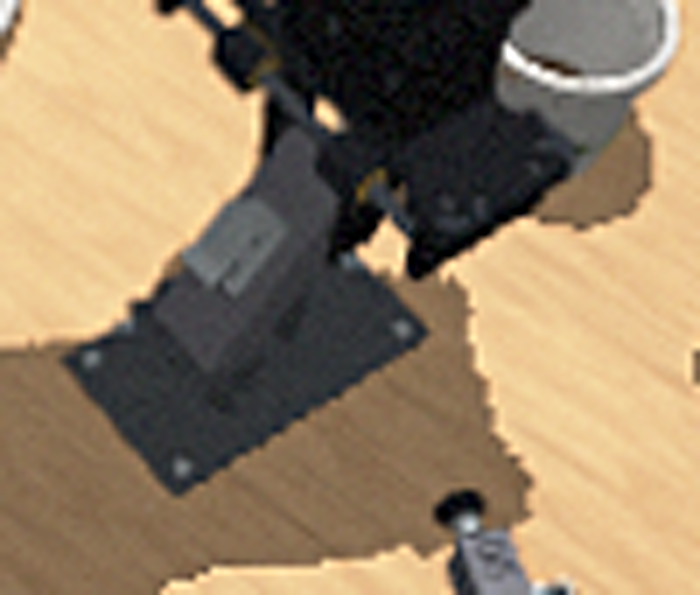

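>>> apply_moves(offset=[[0,0,0],[0,0,0],[0,0,0],[0,0,0]], yaw=[0,0,0,0], jaw=[0.05,0.0,-0.05,-0.05])

```text
t: 7.05
eef_pos: [514.4, -374.5, 90.5]
tcp_rot: [-0.62, 1.565, -0.859]
ft_force: [-0.5, -0.3, 0.3]
opening: 0.525
```

```bash
python3 look.py e scene 345 215 100 85 7
```

```text
7.1 [ 514.42747805 -374.52173598   90.53144994] [-0.22325044 -0.8028268  -0.14012832] 0.5246745187073122
```

View pics/e_scene.png

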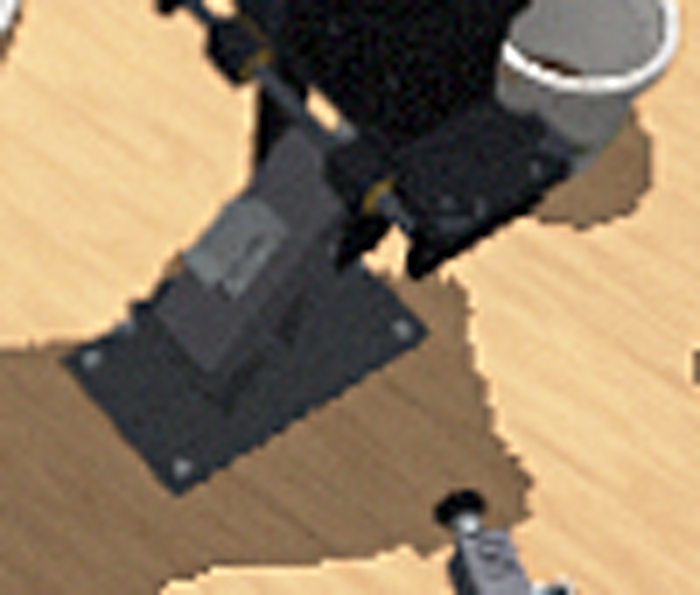

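It's seated again: the foot corner is back at (375,268). I'll redo the arc with a light grip.

>>> apply_moves(offset=[[0,0,0],[0,0,0],[0,0,0],[-0.12,0.03,0.08],[-0.24,0.06,0.17],[-0.38,0.09,0.27],[-0.51,0.125,0.36],[-0.65,0.16,0.45],[-0.78,0.19,0.52],[-0.78,0.19,0.52]], yaw=[0,0,0,0,0,0,0,0,0,0], jaw=[0.168,0.168,0.168,0.168,0.168,0.168,0.168,0.168,0.168,0.168])

```text
t: 8.35
eef_pos: [495.3, -370.1, 104.3]
tcp_rot: [-0.583, 1.563, -0.822]
ft_force: [3.6, -0.1, 5.6]
opening: 0.42
```

```bash
python3 look.py f scene 345 215 100 85 7
```

```text
8.4 [ 495.30459497 -370.11265977  104.21515202] [ 3.86026073 -1.27323874  6.01132728] 0.41743900996248007
```

View pics/f_scene.png

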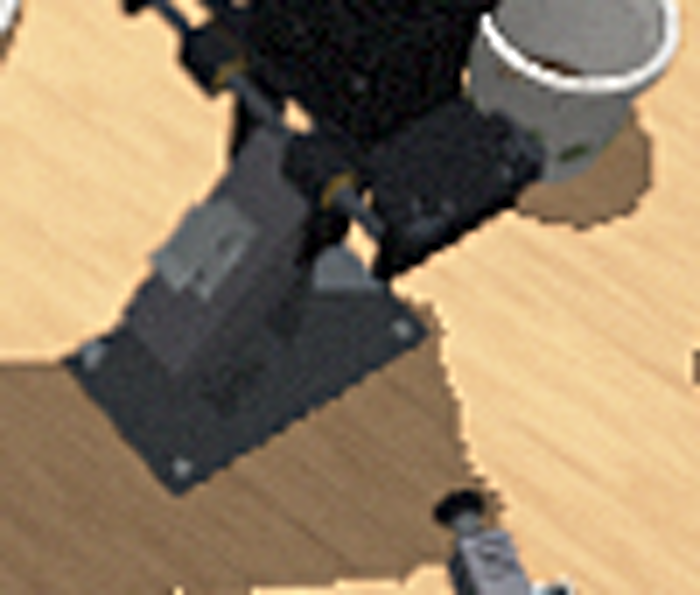

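The foot still slides with the light grip, so I'm changing method. I'll put it back and regrasp with the jaws turned 90°, across the feeder's depth, so the two parallel fingers square it upright.

>>> apply_moves(offset=[[0.25,-0.06,-0.15],[0.5,-0.12,-0.35],[0.77,-0.18,-0.55],[0.77,-0.18,-0.55],[0.77,-0.18,-0.55],[0.77,-0.18,-0.55],[0.77,-0.18,-0.55],[0.77,-0.18,-0.55],[0.77,-0.18,1.0],[0.77,-0.18,3.0],[0.77,-0.18,3.0]], yaw=[0,0,0,0,0,0,0,0,0,0,0], jaw=[0.165,0.165,0.16,0.0,-0.2,-0.4,-0.5,-0.5,-0.4,-0.4,-0.4])

```text
t: 9.78
eef_pos: [515.6, -375.6, 183.1]
tcp_rot: [-0.548, 1.556, -0.787]
ft_force: [-0.3, 0.6, -0.4]
opening: 0.698
```

```bash
python3 look.py g scene 345 215 100 85 7; python3 -c "
from cell import env
print(env.state()['joints'])"
```

```text
9.825 [ 514.91372768 -374.95540739  180.82858409] [-0.4135438   0.41415689 -1.39025724] 0.6999105370021814
[-7.32713311e-01  5.37053677e-01  1.57354453e+00 -8.95755372e-04
  1.02013609e+00 -2.06340868e+00]
```

View pics/g_scene.png

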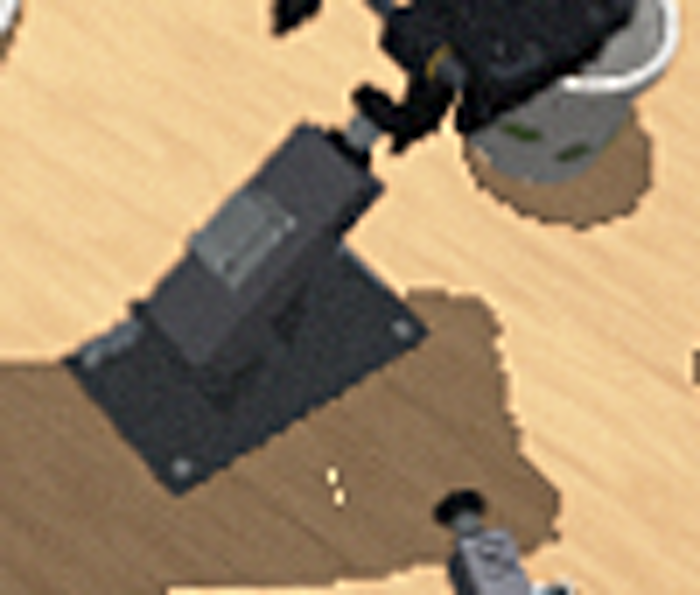

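>>> apply_moves(offset=[[0.6,-0.13,0],[0.6,-0.13,0],[0.6,-0.13,0],[0.6,-0.13,0],[0.6,-0.13,0],[0.6,-0.13,0],[0.6,-0.13,0],[0.6,-0.13,0],[0.6,-0.13,0],[0.6,-0.13,0],[0.6,-0.13,0],[0.6,-0.13,0]], yaw=[-1.7,-3.4,-5.1,-6.8,-8.5,-10.2,-11.9,-13.6,-15,-15,-15,-15], jaw=[-0.4,-0.4,-0.4,-0.4,-0.4,-0.4,-0.4,-0.4,-0.4,-0.4,-0.4,-0.4])

```text
t: 11.32
eef_pos: [529.8, -378.1, 180.5]
tcp_rot: [-0.607, 1.56, -2.415]
ft_force: [0.4, -0.3, 0.7]
opening: 0.7
```

```bash
python3 look.py h scene 330 180 130 130 5; python3 look.py h top 365 145 110 80 7
```

```text
11.375 [ 529.83677274 -378.17024565  180.66641285] [-0.18454136 -0.46025207 -0.06122449] 0.7027048143678609
11.425 [ 529.8745583  -378.17622967  180.7107469 ] [-0.62920885 -0.41030438  0.26929318] 0.6986770677704589
```

View pics/h_scene.png

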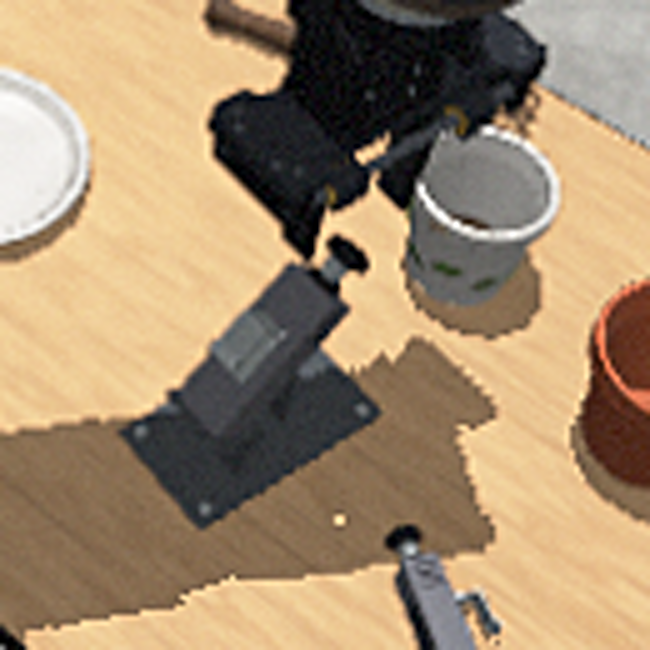

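View pics/h_top.png

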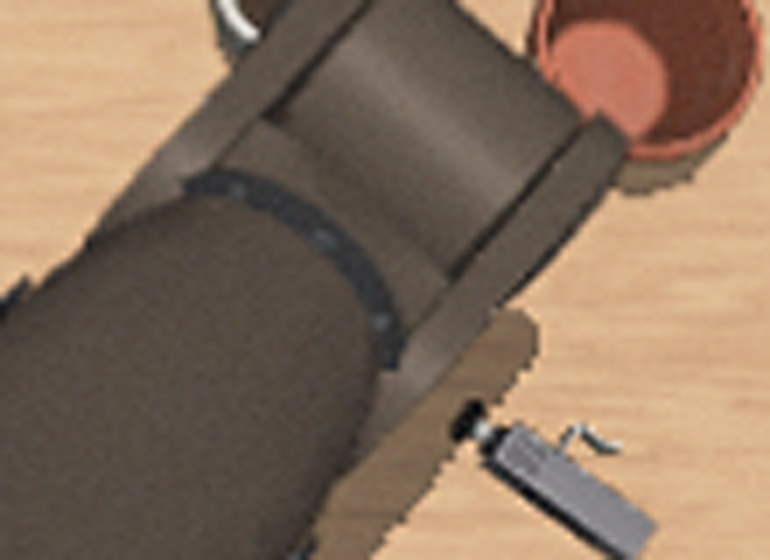

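>>> apply_moves(offset=[[0,0,-0.8],[0,0,-1.6],[0,0,-2.35],[0,0,-2.35]], yaw=[0,0,0,0], jaw=[-0.4,-0.4,-0.4,-0.4])

```text
t: 11.92
eef_pos: [529.4, -377.8, 120.7]
tcp_rot: [-0.784, 1.559, -2.594]
ft_force: [0.8, -0.1, 0.0]
opening: 0.696
```

```bash
python3 look.py i scene 330 180 130 130 5
```

```text
11.975 [ 529.82402853 -378.1269795   121.67538216] [-0.35686441 -0.80863132  0.10668829] 0.7016930352727718
```

View pics/i_scene.png

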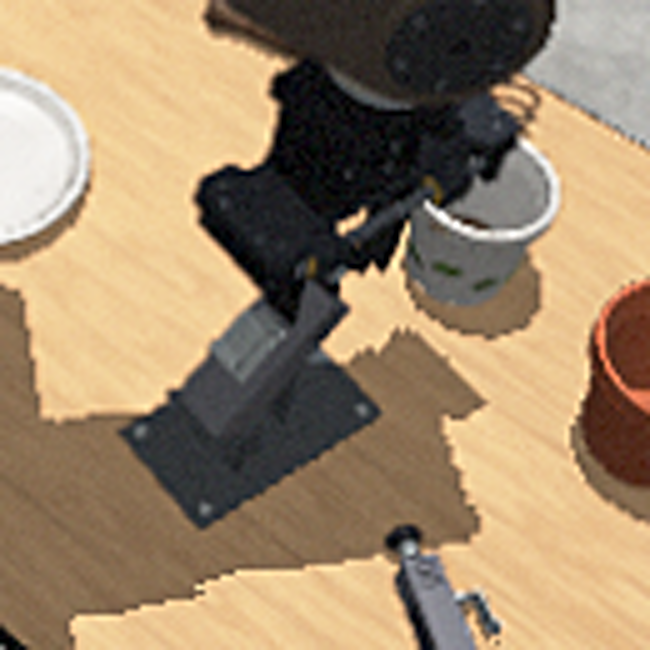

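>>> apply_moves(offset=[[-0.36,0.09,0.03],[-0.72,0.18,0.06],[-1.09,0.27,0.1],[-1.3,0.32,0.12],[-1.5,0.37,0.14],[-1.7,0.42,0.15],[-1.7,0.42,0.15]], yaw=[0,0,0,0,0,0,0], jaw=[-0.35,-0.28,-0.2,-0.15,-0.1,-0.05,-0.05])

```text
t: 12.85
eef_pos: [487.3, -367.9, 126.2]
tcp_rot: [-0.533, 1.56, -2.343]
ft_force: [1.6, -0.1, 5.6]
opening: 0.525
```

```bash
python3 look.py j scene 330 180 130 130 5
```

```text
12.9 [ 487.3705924  -367.8751695   126.14813367] [-0.01148436  0.11853103  6.56405226] 0.5294130104043384
```

View pics/j_scene.png

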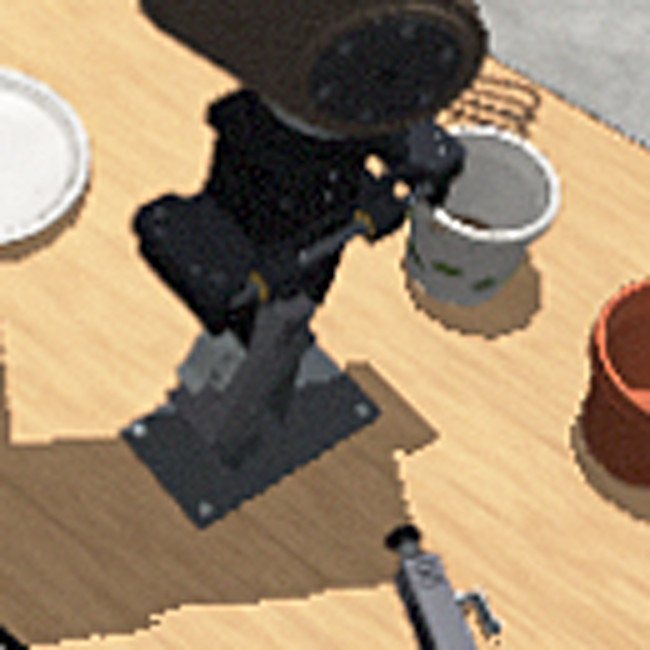

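>>> apply_moves(offset=[[0,0,0.25],[-0.15,0.04,0.25],[-0.3,0.07,0.25],[-0.45,0.11,0.25],[-0.6,0.15,0.25],[-0.7,0.17,0.25],[-0.7,0.17,0.25]], yaw=[0,0,0,0,0,0,0], jaw=[-0.05,0.0,0.03,0.07,0.1,0.12,0.12])

```text
t: 13.78
eef_pos: [469.7, -363.6, 132.4]
tcp_rot: [-0.554, 1.56, -2.363]
ft_force: [0.9, -0.1, -0.8]
opening: 0.443
```

```bash
python3 look.py k scene 330 180 130 130 5
```

```text
13.825 [ 469.83691372 -363.62686071  132.41913949] [ 0.79565677 -0.25392586 -0.37115822] 0.4406384100461659
```

View pics/k_scene.png

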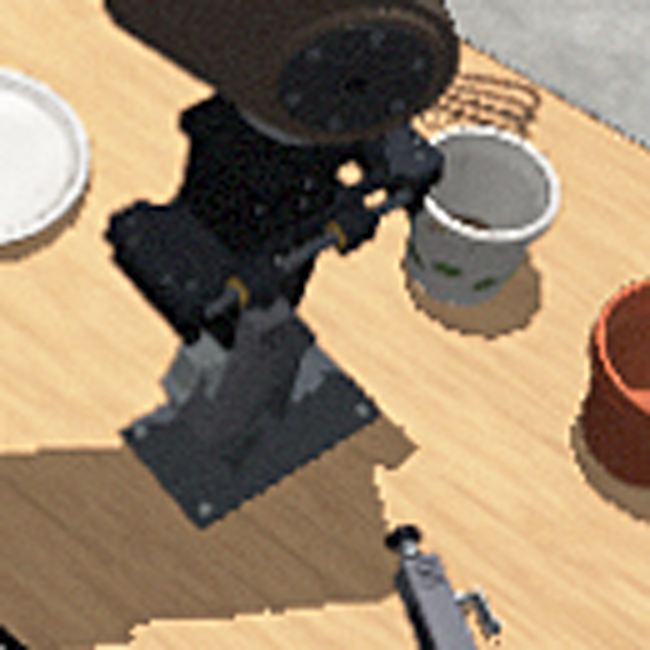

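>>> apply_moves(offset=[[-0.14,0.03,0],[-0.26,0.06,0],[-0.26,0.06,0],[-0.26,0.06,0],[-0.26,0.06,0],[-0.26,0.06,0.3],[-0.26,0.06,0.8],[-0.26,0.06,1.2],[-0.26,0.06,1.2]], yaw=[0,0,0,0,0,0,0,0,0], jaw=[0.2,0.3,0.5,0.6,0.6,0.6,0.6,0.6,0.6])

```text
t: 14.95
eef_pos: [463.6, -362.4, 163.6]
tcp_rot: [-0.365, 1.56, -2.174]
ft_force: [0.2, 0.0, -1.0]
opening: 0.313
```

```bash
python3 look.py l scene 330 180 130 130 5
```

```text
15.0 [ 463.40700938 -362.20107158  162.93674338] [-0.08619302  0.36538241 -1.20895034] 0.31130024196434936
```

View pics/l_scene.png

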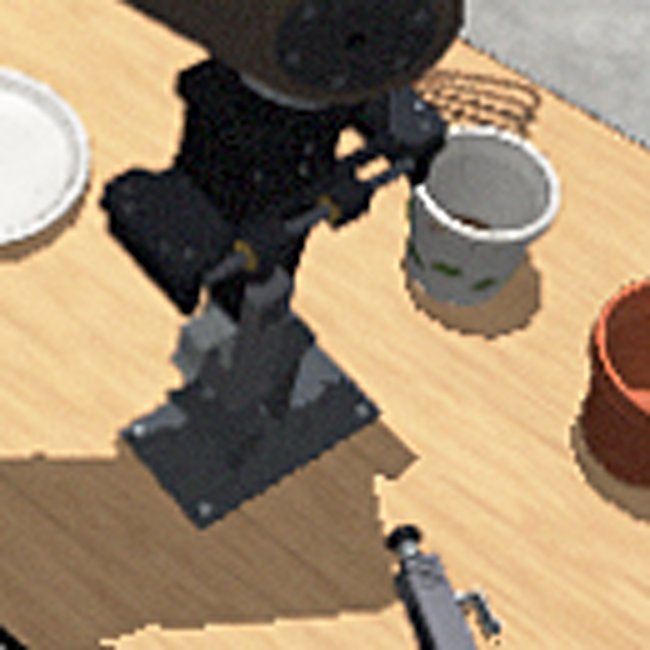

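Opening is 29.6 mm, so the jaws are flush on the 30 mm depth, and the feeder hangs upright and clear. Next it goes over the saucer.

>>> apply_moves(offset=[[0,0,0.8],[0.6,2.2,0.8],[1.2,4.4,0.8],[1.8,6.6,0.8],[2.2,8.8,0.8],[2.5,10.5,0.8],[2.5,10.5,0.8],[2.5,10.5,0.8]], yaw=[0,0,0,0,0,0,0,0], jaw=[0.6,0.6,0.6,0.6,0.6,0.6,0.6,0.6])

```text
t: 16.0
eef_pos: [525.9, -99.9, 182.8]
tcp_rot: [-0.468, 1.56, -2.276]
ft_force: [0.2, -0.5, -1.3]
opening: 0.319
```

```bash
python3 look.py m scene 270 130 120 110 6
```

```text
16.05 [ 525.82178279 -100.37020573  182.78717538] [ 0.13738311  0.03217397 -1.18351092] 0.3125172147542718
```

View pics/m_scene.png

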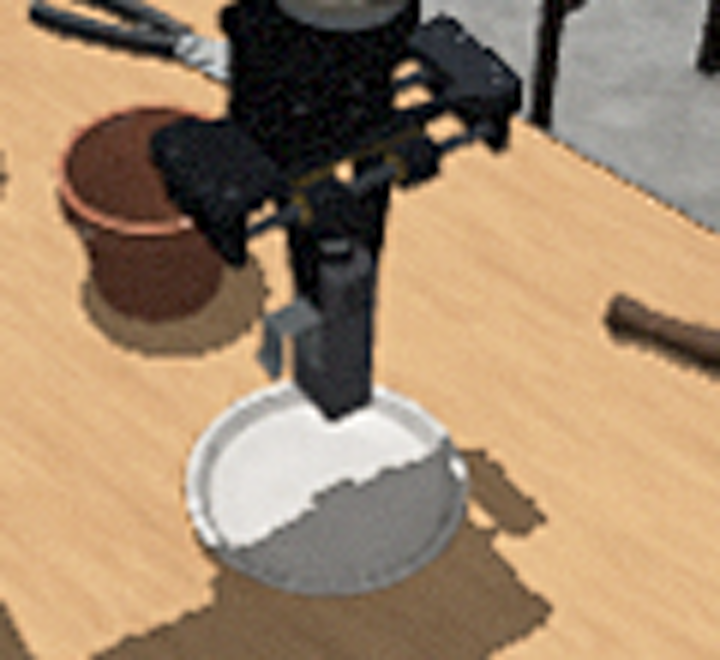

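```bash
python3 - <<'E'
from h import *
for z in(75,80,85,90,95,100): print(z,proj("scene",[[506.4,-116.2,z]])[0])
print(proj("scene",[[506.4,-116.2,200]])[0])
E
```

```text
75 [323.38729435 205.37502463]
80 [323.41372473 204.39184519]
85 [323.44031442 203.40257017]
90 [323.46706477 202.4071456 ]
95 [323.49397718 201.40551695]
100 [323.52105302 200.39762904]
[324.09917905 178.83475817]
```

>>> apply_moves(offset=[[0,0,-1],[0,0,-2],[0,0,-2.7],[0,0,-3.0],[0,0,-3.0]], yaw=[0,0,0,0,0], jaw=[0.6,0.6,0.6,0.6,0.6])

```text
t: 16.68
eef_pos: [525.7, -101.0, 107.6]
tcp_rot: [-0.514, 1.559, -2.325]
ft_force: [1.2, -0.3, -1.3]
opening: 0.313
```

```bash
python3 look.py n scene 270 130 120 110 6
```

```text
16.725 [ 525.96238264 -100.91934017  108.10795642] [-0.71208719  0.46421725 -1.63429161] 0.31265380338633353
```

View pics/n_scene.png

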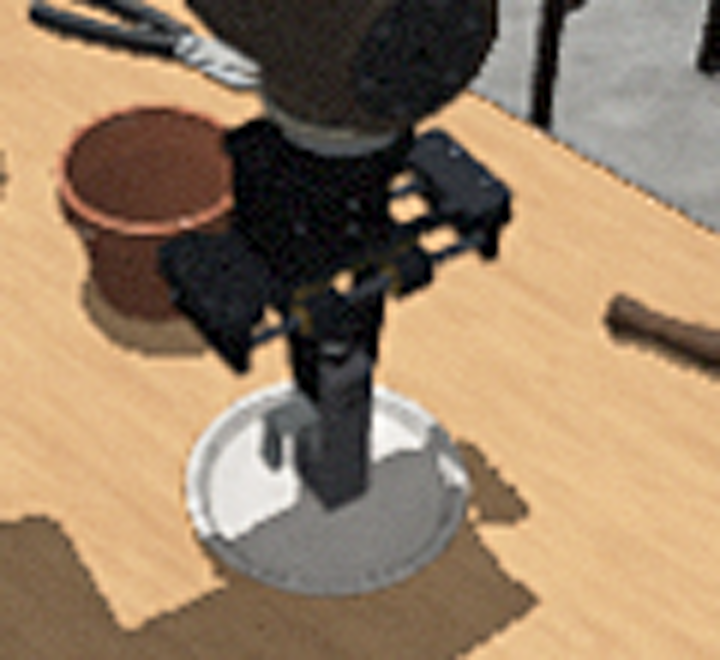

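>>> apply_moves(offset=[[0,0,-0.2],[0,0,-0.35],[0,0,-0.35]], yaw=[0,0,0], jaw=[0.6,0.6,0.6])

```text
t: 17.1
eef_pos: [525.9, -100.9, 99.2]
tcp_rot: [-0.467, 1.56, -2.278]
ft_force: [-0.1, -1.0, -0.9]
opening: 0.311
```

>>> apply_moves(offset=[[0,0,-0.08],[0,0,-0.16]], yaw=[0,0], jaw=[0.6,0.6])

```text
t: 17.35
eef_pos: [525.9, -100.9, 95.2]
tcp_rot: [-0.45, 1.56, -2.261]
ft_force: [-2.3, -1.6, 23.7]
opening: 0.317
```

>>> apply_moves(offset=[[0,0,0.04],[0,0,0.04],[0,0,0.04],[0,0,0.04],[0,0,0.04],[0,0,0.04]], yaw=[0,0,0,0,0,0], jaw=[0.6,0.3,0.2,0.0,-0.2,-0.2])

```text
t: 18.1
eef_pos: [525.9, -100.8, 96.2]
tcp_rot: [-0.449, 1.56, -2.259]
ft_force: [0.3, -0.0, -0.1]
opening: 0.592
```

```bash
python3 look.py o scene 270 130 120 110 6
```

```text
18.15 [ 525.89703065 -100.84060272   96.15138694] [ 0.30980214 -0.15298024  0.40001833] 0.5956228641820117
```

View pics/o_scene.png

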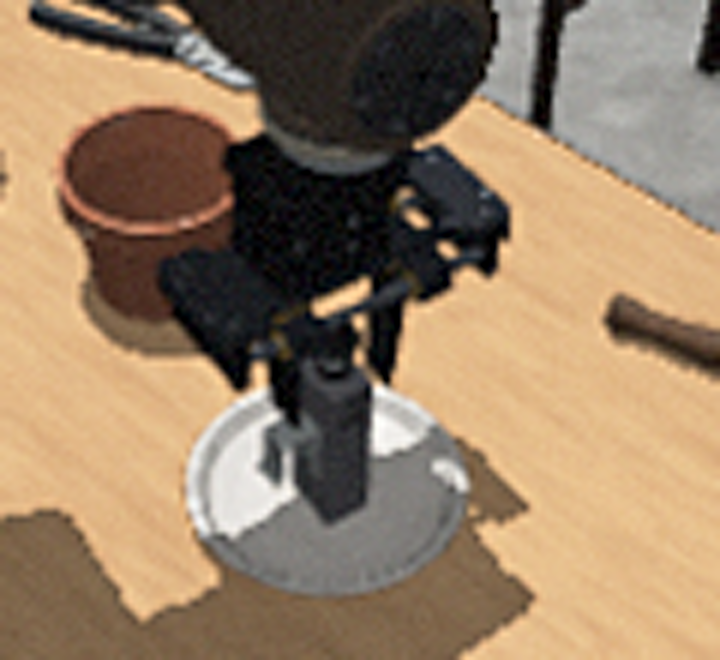

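>>> apply_moves(offset=[[0,0,1.5],[0,0,3.2],[0,0,4.5],[0,0,4.5],[0,0,4.5]], yaw=[0,0,0,0,0], jaw=[-0.2,-0.2,-0.2,0.5,1])

```text
t: 18.77
eef_pos: [525.5, -100.7, 208.0]
tcp_rot: [-0.526, 1.559, -2.336]
ft_force: [0.0, -0.7, -0.6]
opening: 0.448
```

```bash
python3 look.py p scene 270 130 120 110 6
```

```text
18.825 [ 525.44409787 -100.71913736  207.63197246] [ 0.21397781  0.12892392 -0.00371447] 0.401742936730065
```

View pics/p_scene.png

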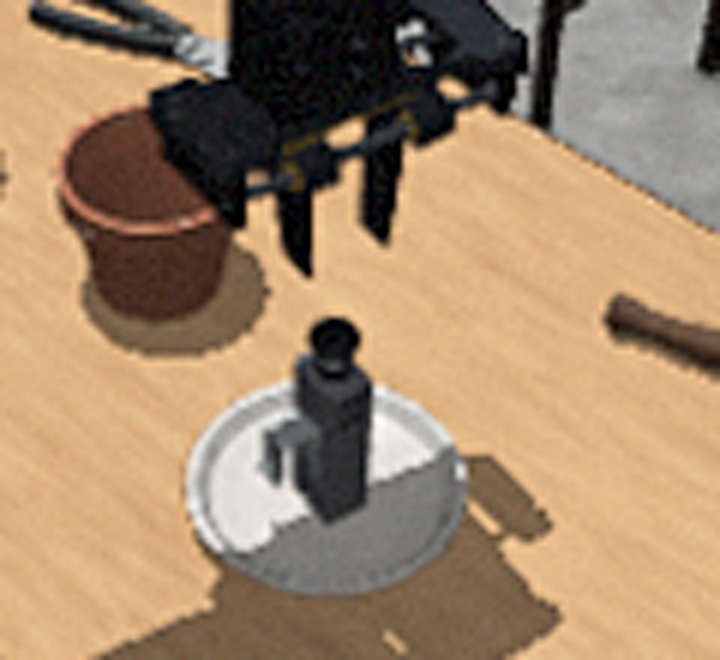

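```bash
python3 - <<'E'
from h import *
f=lambda X:((proj("scene",[X])[0]-[270,130]+.5)*6)
print(f([525.4,-100.7,207.6]),f([525.4,-100.7,149]),f([535.4,-100.7,149]),f([525.4,-90.7,149]))
E
```

```text
[330.60214993 252.37263908] [328.42859901 331.06522044] [340.90617707 321.46393021] [314.81035817 321.93389122]
```

>>> apply_moves(offset=[[-0.06,-0.1,-0.8],[-0.06,-0.1,-1.6],[-0.06,-0.1,-2.0],[-0.06,-0.1,-2.0],[-0.06,-0.1,-2.0]], yaw=[0,0,0,0,0], jaw=[1,1,1,1,1])

```text
t: 19.45
eef_pos: [524.2, -103.3, 158.0]
tcp_rot: [-0.551, 1.559, -2.362]
ft_force: [0.4, 1.1, 0.4]
opening: 0.004
```

```bash
python3 look.py q scene 270 130 120 110 6
```

```text
19.5 [ 524.21161338 -103.27024535  158.13132716] [-0.95091899 -0.50898829 -0.44189837] 0.0075540742060362315
```

View pics/q_scene.png

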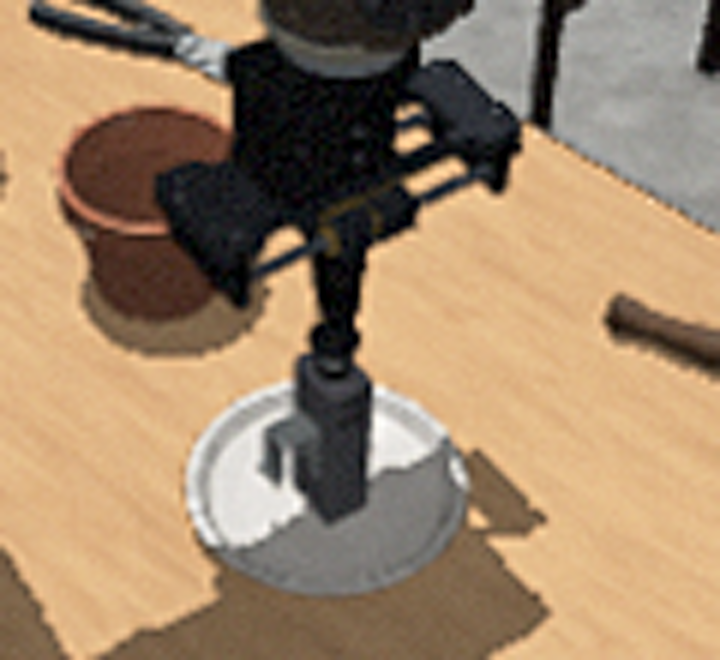

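Shut fingertips are centred over the head at (334,337). Pressing down.

>>> apply_moves(offset=[[0,0,-0.3],[0,0,-0.55],[0,0,-0.75],[0,0,-0.85],[0,0,-0.85]], yaw=[0,0,0,0,0], jaw=[1,1,1,1,1])

```text
t: 20.12
eef_pos: [524.6, -103.4, 137.1]
tcp_rot: [-0.436, 1.56, -2.247]
ft_force: [-0.1, -0.4, 8.4]
opening: 0.001
```

>>> apply_moves(offset=[[0,0,-0.06],[0,0,-0.1],[0,0,-0.1],[0,0,-0.1]], yaw=[0,0,0,0], jaw=[1,1,1,1])

```text
t: 20.62
eef_pos: [525.7, -103.7, 136.4]
tcp_rot: [-0.071, 1.56, -1.881]
ft_force: [-0.7, 0.8, 21.1]
opening: 0.005
```

```bash
python3 look.py r scene 270 130 120 110 6
```

```text
20.675 [ 525.72369138 -103.72803036  136.37149931] [-1.3009131   0.88339738 20.96234894] 0.00713074704599941
```

View pics/r_scene.png

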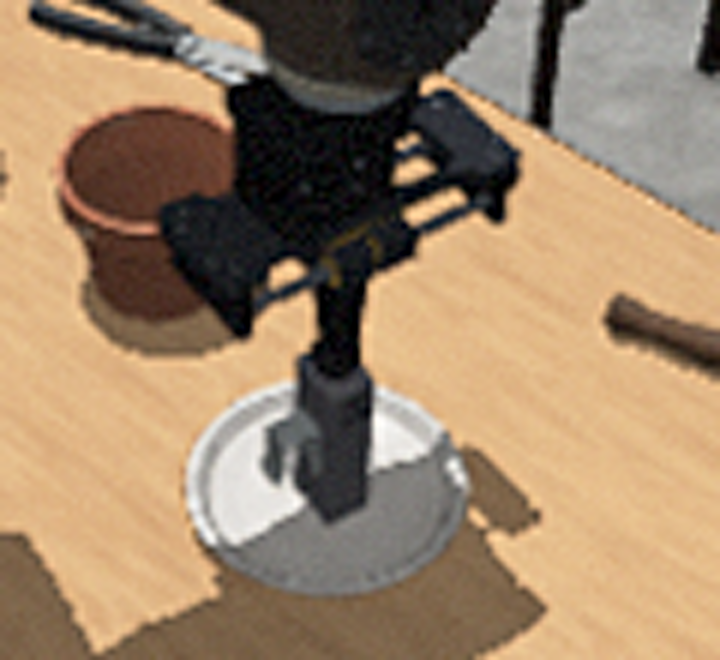

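The press read 21 N and bottomed at z 136.4 (12 mm down), so the plunger is on its rigid stop. Now up, then turn back to the y-grip.

>>> apply_moves(offset=[[0,0,0.5],[0,0,1.5],[0,0,2.2],[0,0,2.2],[0,0,2.2],[0,0,2.2],[0,0,2.2],[0,0,2.2],[0,0,2.2],[0,0,2.2],[0,0,2.2],[0,0,2.2],[0,0,2.2],[0,0,2.2]], yaw=[0,0,0,1.7,3.4,5.1,6.8,8.5,10.2,11.9,13.6,15,15,15], jaw=[1,1,1,0.5,0,-0.5,-0.8,-0.8,-0.8,-0.8,-0.8,-0.8,-0.8,-0.8])

```text
t: 22.42
eef_pos: [525.7, -103.7, 191.2]
tcp_rot: [-0.065, 1.561, -0.308]
ft_force: [0.6, 0.5, -0.7]
opening: 0.9
```

```bash
python3 look.py s scene 270 130 120 110 6; python3 -c "
from cell import env
import numpy as np
s=env.state();r=s['tcp_rot'];print(s['joints'],r, 90+np.degrees(r[2]-r[0]))"
```

```text
22.475 [ 525.67809481 -103.71098749  191.21140925] [ 0.34919429 -0.05925883  0.12074022] 0.9021555824255447
[-3.18141698e-01  3.88192504e-01  1.81198777e+00  1.21886820e-04
  9.31301471e-01 -1.64690643e+00] [-0.06636512  1.56068494 -0.30846895] 76.12847181973882
```

View pics/s_scene.png

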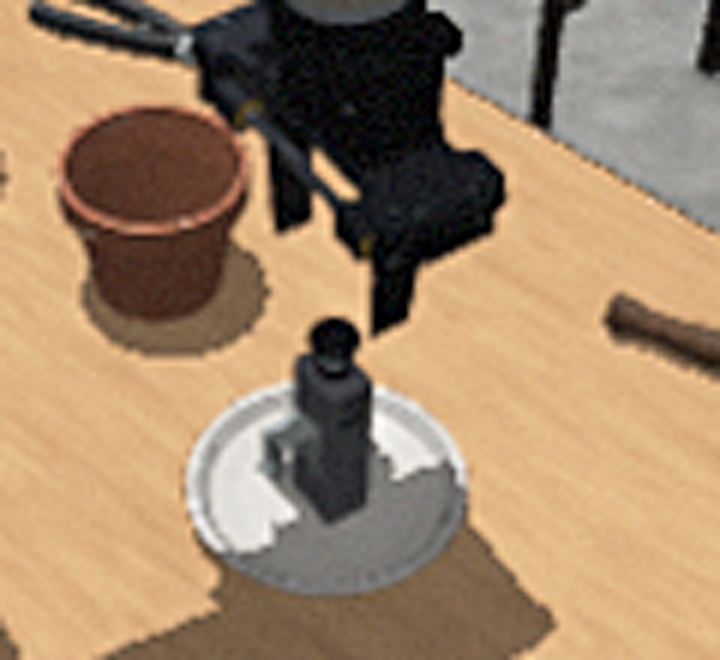

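>>> apply_moves(offset=[[0,0,-1.5],[0,0,-3.0],[0,0,-4.05],[0,0,-4.05],[0,0,-4.05],[0,0,-4.05],[0,0,-4.05],[0,0,-4.05],[0,0,-4.05],[0,0,-4.05]], yaw=[0,0,0,0,0,0,0,0,0,0], jaw=[-0.8,-0.8,-0.8,-0.4,0.0,0.1,0.3,0.6,0.6,0.6])

```text
t: 23.72
eef_pos: [525.9, -103.8, 90.3]
tcp_rot: [-0.067, 1.56, -0.309]
ft_force: [-0.5, 0.9, 6.0]
opening: 0.426
```

>>> apply_moves(offset=[[0,0,1],[0,0,3],[0,0,5],[0,0,6.6],[0,0,6.6],[0,0,6.6]], yaw=[0,0,0,0,0,0], jaw=[0.6,0.6,0.6,0.6,0.6,0.6])

```text
t: 24.48
eef_pos: [525.3, -103.6, 254.1]
tcp_rot: [-0.068, 1.562, -0.31]
ft_force: [0.6, -0.0, -2.1]
opening: 0.424
```

```bash
python3 look.py t scene 190 75 180 150 4;  python3 look.py t top 140 140 90 80 8; python3 - <<'E'
import cv2
a=cv2.imread("pics/t_scene_full.png")[95:175,210:275]
cv2.imwrite("pics/t_pot.png",cv2.resize(a,None,fx=8,fy=8,interpolation=cv2.INTER_CUBIC))
E
```

```text
24.525 [ 525.29221929 -103.55576651  253.77409896] [-0.31350903  0.22106457 -1.0988558 ] 0.4248467034439344
24.575 [ 525.32967122 -103.59438398  253.7180815 ] [-0.77123774 -0.67649767 -1.17419945] 0.42185244685005246
```

View pics/t_scene.png

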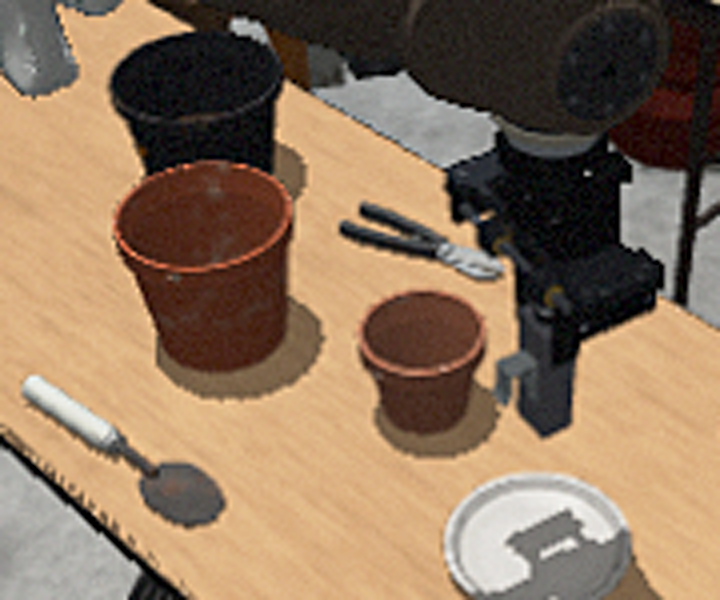

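View pics/t_top.png

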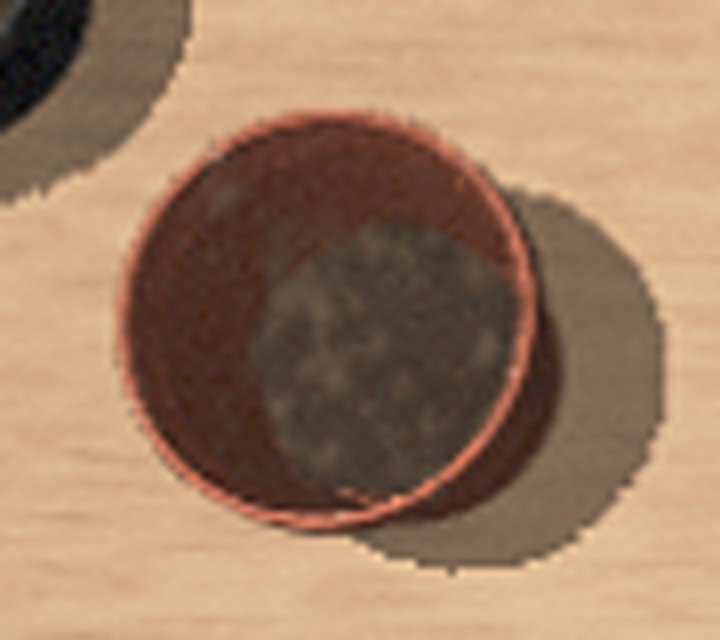

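View pics/t_pot.png

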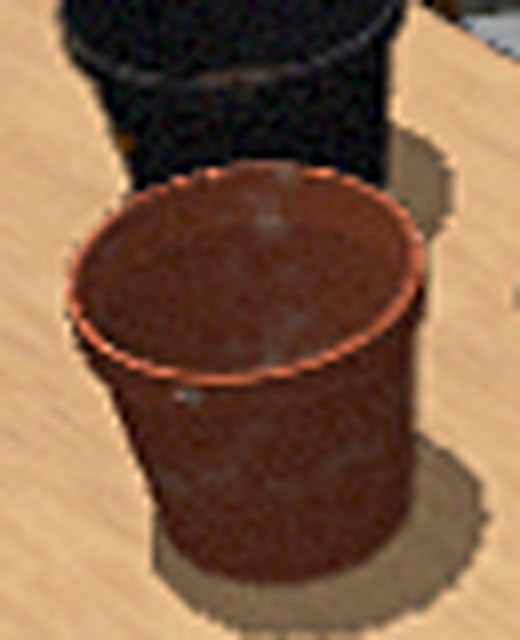

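```bash
python3 - <<'E'
from h import *
from scipy.optimize import least_squares
from cell import env
np.set_printoptions(precision=1,suppress=True)
for n,(x0,y0,w,h) in{"top":(150,145,70,70),"scene":(215,108,55,40)}.items():
    im=cv2.imread(f"pics/t_{n}_full.png").astype(int)
    B,G,Rr=im[...,0],im[...,1],im[...,2]
    m=(Rr>140)&(Rr-G>65)
    ys,xs=np.nonzero(m[y0:y0+h,x0:x0+w]); P=np.array([onz(n,(x+x0,y+y0),150)[:2] for x,y in zip(xs,ys)])
    f=lambda p:np.hypot(P[:,0]-p[0],P[:,1]-p[1])-p[2]
    r=least_squares(f,[522,333,80],loss="soft_l1"); print(n,len(P),r.x,np.abs(f(r.x)).mean())
# feeder foot corner check with scene: crop t_scene (545,437)/4
print("foot corner px",190+545.5/4-.5,75+437.5/4-.5)
print(proj("scene",[[525.3-14.6-4.8,-103.6+3.6-19.4,172.5]]))
E
```

```text
top 164 [523.3 338.1  82.1] 0.9335219048068427
scene 94 [525.6 333.4  82.4] 1.2664244279797616
foot corner px 325.875 183.875
[[324.6 185.6]]
```

>>> apply_moves(offset=[[0,2,0.4],[-0.3,4,0.6],[-0.6,6,0.6],[-0.9,8,0.6],[-1.2,10,0.6],[-1.5,12,0.6],[-1.7,14,0.6],[-1.9,16,0.6],[-1.96,17.5,0.6],[-1.96,18.07,0.6],[-1.96,18.07,0.6],[-1.96,18.07,0.6]], yaw=[0,0,0,0,0,0,0,0,0,0,0,0], jaw=[0.6,0.6,0.6,0.6,0.6,0.6,0.6,0.6,0.6,0.6,0.6,0.6])

```text
t: 26.08
eef_pos: [476.5, 347.0, 268.4]
tcp_rot: [-0.172, 1.563, -0.415]
ft_force: [0.1, 0.2, -1.4]
opening: 0.424
```

```bash
python3 look.py u scene 205 75 80 80 8;  python3 look.py u top 140 140 90 80 8
```

```text
26.125 [476.55682052 347.01207786 268.58941094] [ 0.49838902  0.16786619 -1.50620688] 0.4232733159654067
26.175 [476.61062346 347.06378796 268.74221683] [ 0.25656544 -0.44368613 -1.36559173] 0.4244090017113974
```

View pics/u_scene.png

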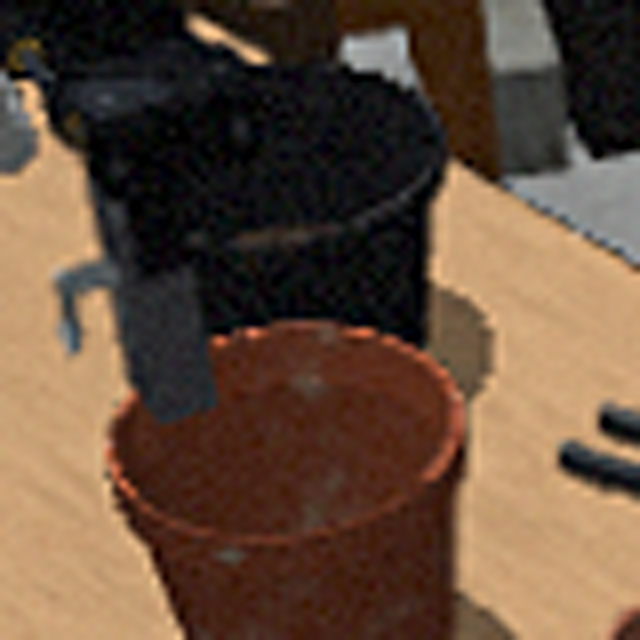

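View pics/u_top.png

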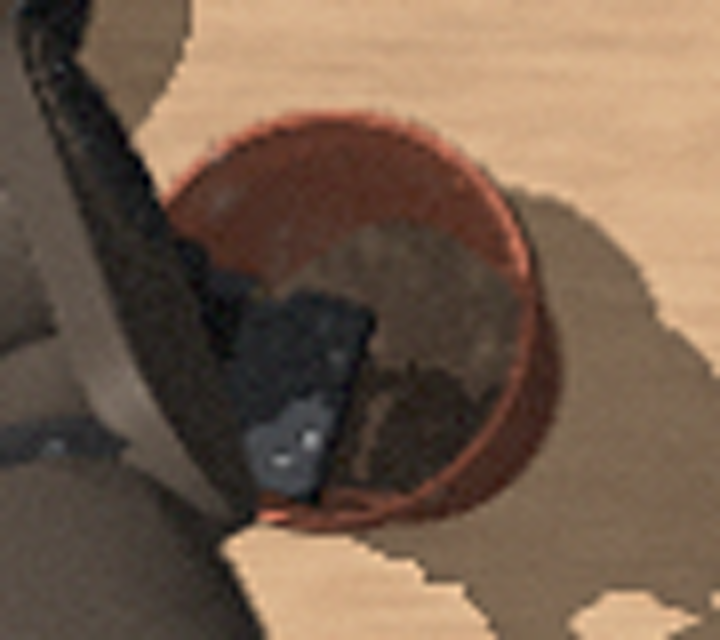

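```bash
python3 - <<'E'
from h import *
np.set_printoptions(precision=1,suppress=True)
c=lambda X:(proj("scene",X)-[205,75]+.5)*8
for z in(182,188,193): print(z,c([[457.2,331.2,z],[486.4,324.0,z]]))
# hook tip/leg: local x=-38, below seat 29 -> z foot+74-29
print("hook seat-top outer",c([[476.6-.971*38-.239*10,347+.239*38-.971*10,188+77]]))
# rim circle for centre candidates
import math
im=cv2.imread("pics/u_scene.png")
for ctr,col in(((523.3,336.5),(0,255,0)),((525.6,333.4),(255,255,0))):
    P=[[ctr[0]+84*math.cos(t),ctr[1]+84*math.sin(t),150] for t in np.linspace(0,6.28,120)]
    for p in c(P): cv2.circle(im,(int(p[0]),int(p[1])),1,col,-1)
cv2.imwrite("pics/u_ov.png",im)
E
```

```text
182 [[158.5 440.5]
 [219.5 418.6]]
188 [[156.1 429.8]
 [217.3 408. ]]
193 [[154.1 420.9]
 [215.5 399. ]]
hook seat-top outer [[ 66.1 292.2]]
```

View pics/u_ov.png

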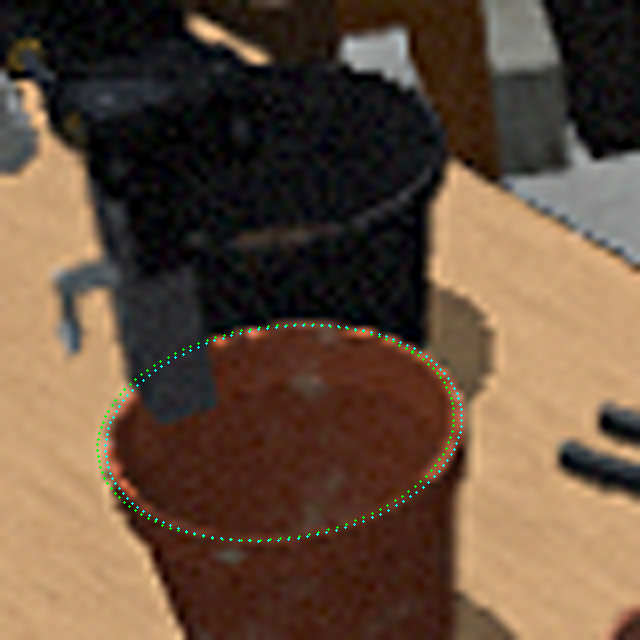

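>>> apply_moves(offset=[[0.05,0,-0.5],[0.05,0,-1.2],[0.05,0,-2.0],[0.05,0,-2.7],[0.05,0,-3.1],[0.05,0,-3.1]], yaw=[0,0,0,0,0,0], jaw=[0.6,0.6,0.6,0.6,0.6,0.6])

```text
t: 26.92
eef_pos: [477.7, 346.7, 190.5]
tcp_rot: [-0.223, 1.564, -0.467]
ft_force: [0.2, 0.1, -1.3]
opening: 0.42
```

```bash
python3 look.py v scene 205 75 80 80 8;  python3 look.py v top 140 140 90 80 8
```

```text
26.975 [477.99829672 346.94771618 191.26957464] [-0.28572844  0.97918436 -1.04468038] 0.42309174895647667
27.025 [478.1091789  347.06991526 191.65158779] [-0.08248549  0.12145528 -2.21085049] 0.41688170181127615
```

View pics/v_scene.png

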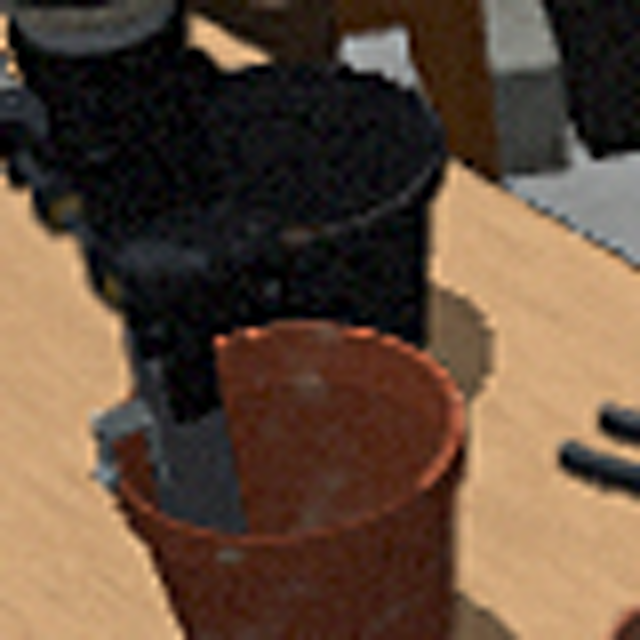

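View pics/v_top.png

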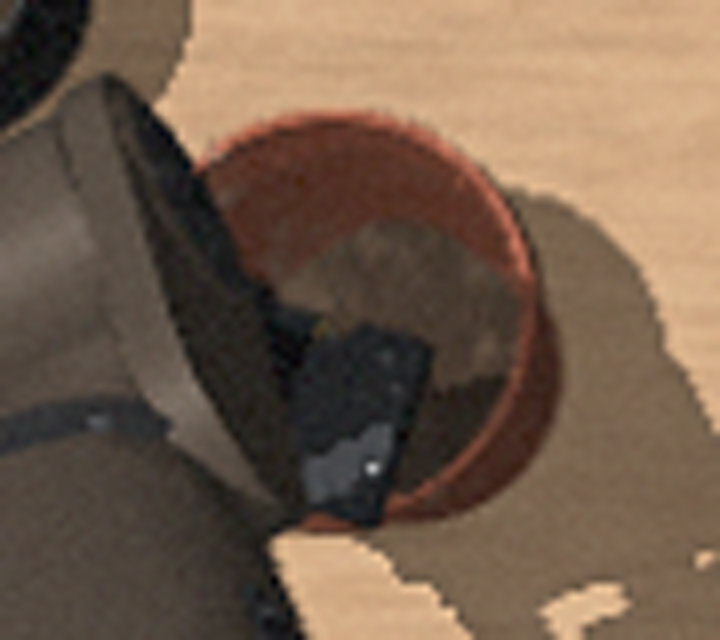

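```bash
python3 - <<'E'
import cv2
a=cv2.imread("pics/v_scene_full.png")[118:148,210:245]
a=cv2.convertScaleAbs(a,alpha=1.6,beta=20)
cv2.imwrite("pics/v2.png",cv2.resize(a,None,fx=18,fy=18,interpolation=cv2.INTER_CUBIC))
from h import *
c=lambda X:(proj("scene",X)-[210,118]+.5)*18
d=np.array([.971,-.239,0]);b=np.array([.239,.971,0]);t=np.array([478,347,0])
for nm,lx,z in(("leg tip inner",-37,154),("flare",-42,154),("bridge outer",-38,186)):
    print(nm,c([t+lx*d-10*b+[0,0,z],t+lx*d+10*b+[0,0,z]]))
for r in(76,84): print(r,c([np.array([524.8,335,150])-r*d]))
E
```

```text
leg tip inner [[178.37687757 334.86293206]
 [141.35008151 284.27132426]]
flare [[155.60635673 343.17692424]
 [118.73430756 292.4485607 ]]
bridge outer [[143.60698993 210.63140111]
 [106.2822553  160.28563374]]
76 [[206.38922901 310.75099936]]
84 [[170.29879791 323.89370983]]
```

View pics/v2.png

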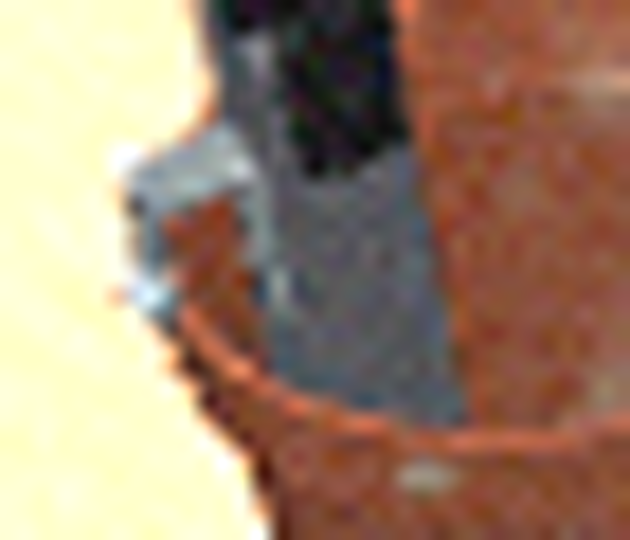

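>>> apply_moves(offset=[[0,0,-0.15],[0,0,-0.3],[0,0,-0.45],[0,0,-0.5]], yaw=[0,0,0,0], jaw=[0.6,0.6,0.6,0.6])

```text
t: 27.52
eef_pos: [478.0, 347.0, 178.8]
tcp_rot: [-0.07, 1.563, -0.314]
ft_force: [0.3, 0.5, -0.9]
opening: 0.427
```

```bash
cat > z.py <<'E'
import sys,cv2
from cell import env
im=env.read_camera("scene")["frame"][:,:,::-1]; cv2.imwrite(f"pics/{sys.argv[1]}_full.png",im)
a=cv2.convertScaleAbs(im[113:153,208:248],alpha=1.6,beta=20)
cv2.imwrite(f"pics/{sys.argv[1]}.png",cv2.resize(a,None,fx=14,fy=14,interpolation=cv2.INTER_CUBIC))
s=env.state(); print(s["t"],s["eef_pos"],s["ft_force"],s["moment"],s["opening"])
E
python3 z.py w
```

```text
27.575 [478.01848487 347.01991199 178.83036275] [ 0.25946855  0.31071669 -1.60144083] [0.03641776 0.01570427 0.00843135] 0.42576483788697767
```

View pics/w.png

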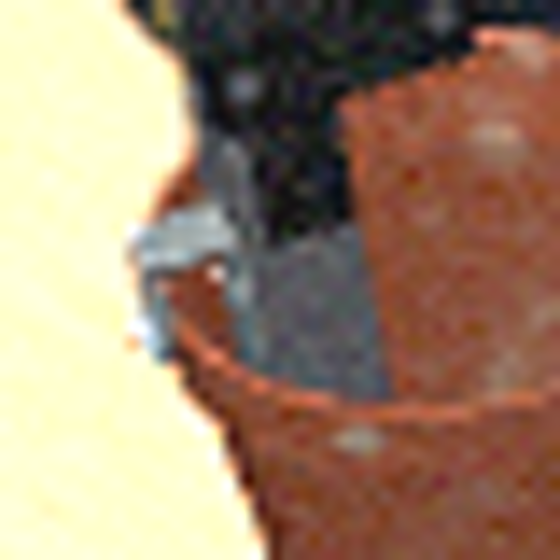

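>>> apply_moves(offset=[[0,0,-0.15],[0,0,-0.3],[0,0,-0.45],[0,0,-0.6],[0,0,-0.6]], yaw=[0,0,0,0,0], jaw=[0.6,0.6,0.6,0.6,0.6])

```text
t: 28.2
eef_pos: [478.0, 347.0, 163.5]
tcp_rot: [-0.118, 1.563, -0.361]
ft_force: [0.4, 0.0, -1.9]
opening: 0.42
```

```bash
python3 z.py x
```

```text
28.25 [478.00562099 347.00696113 163.68585438] [ 0.38916623 -1.1125801  -0.47312623] [ 0.02493656 -0.03170602 -0.03451748] 0.42259409412647014
```

View pics/x.png

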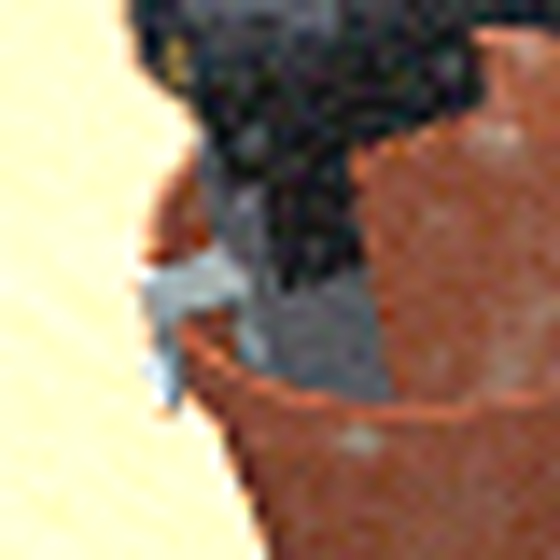

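>>> apply_moves(offset=[[0,0,-0.1],[0,0,-0.2],[0,0,-0.2]], yaw=[0,0,0], jaw=[0.6,0.6,0.6])

```text
t: 28.62
eef_pos: [478.1, 347.0, 158.6]
tcp_rot: [-0.089, 1.563, -0.333]
ft_force: [1.5, 0.3, -2.8]
opening: 0.425
```

>>> apply_moves(offset=[[0,0,-0.08],[0,0,-0.12]], yaw=[0,0], jaw=[0.6,0.6])

```text
t: 28.88
eef_pos: [478.4, 347.1, 156.3]
tcp_rot: [-0.008, 1.562, -0.251]
ft_force: [-1.5, -3.0, 12.7]
opening: 0.422
```

```bash
python3 z.py y
```

```text
28.925 [478.41418932 347.09696391 156.38537819] [-1.22557128 -3.26627025  8.58563669] [-0.3445705   0.2208797  -0.04047153] 0.4220618123056341
```

View pics/y.png

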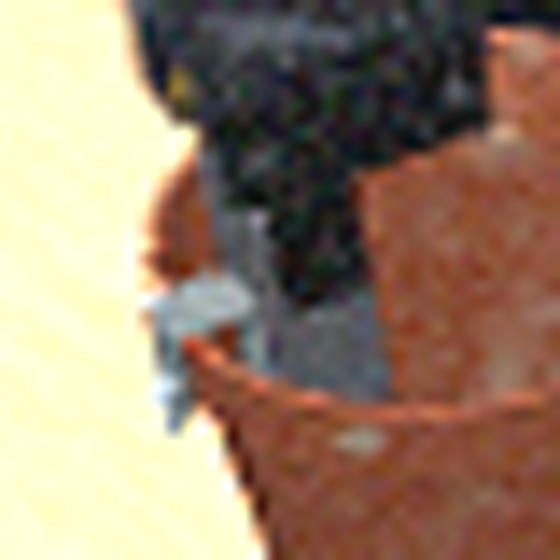

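Contact is about 10 N at z 156.4, where I expect the seat to meet the rim. Now I release it gently.

>>> apply_moves(offset=[[0,0,0.03],[0,0,0.03],[0,0,0.03],[0,0,0.03],[0,0,0.03],[0,0,0.03],[0,0,0.03]], yaw=[0,0,0,0,0,0,0], jaw=[0.2,0.15,0.1,0.0,-0.2,-0.4,-0.4])

```text
t: 29.8
eef_pos: [478.4, 347.1, 157.1]
tcp_rot: [-0.0, 1.562, -0.244]
ft_force: [0.7, -0.1, 0.0]
opening: 0.693
```

```bash
python3 z.py z1
```

```text
29.85 [478.40297981 347.07171768 157.11099838] [ 0.22324325 -0.17534551  0.56683717] [-0.030949   -0.06383591  0.01124668] 0.6976320960170969
```

View pics/z1.png

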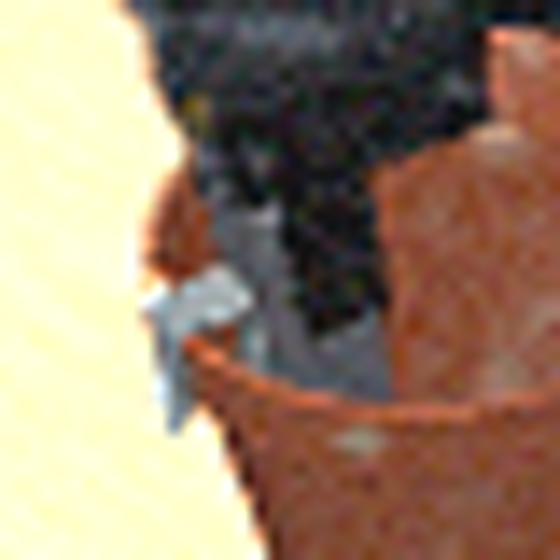

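It's released and hanging on its hook. The arm goes straight up, then away.

>>> apply_moves(offset=[[0,0,0.5],[0,0,1.5],[0,0,3],[0,0,5],[0,-1.5,6],[0,-4,6],[0,-6,6],[0,-8,6],[0,-10,6],[0,-10,6],[0,-10,6]], yaw=[0,0,0,0,0,0,0,0,0,0,0], jaw=[-0.4,-0.4,-0.4,-0.4,-0.4,-0.4,-0.4,-0.4,-0.4,-0.4,-0.4])

```text
t: 31.22
eef_pos: [478.5, 97.3, 307.8]
tcp_rot: [0.049, 1.561, -0.195]
ft_force: [-0.3, -0.6, 0.1]
opening: 0.7
```

```bash
python3 look.py e2 scene 205 75 110 90 7;  python3 look.py e2 top 140 130 130 90 6
```

```text
31.275 [478.41816335  97.73546254 307.59647128] [ 0.56840663 -0.22892527 -0.02619131] 0.7015616407622187
31.325 [478.38890336  97.95085903 307.42447877] [0.6018724  0.04336034 0.54814343] 0.7030258818250817
```

View pics/e2_scene.png

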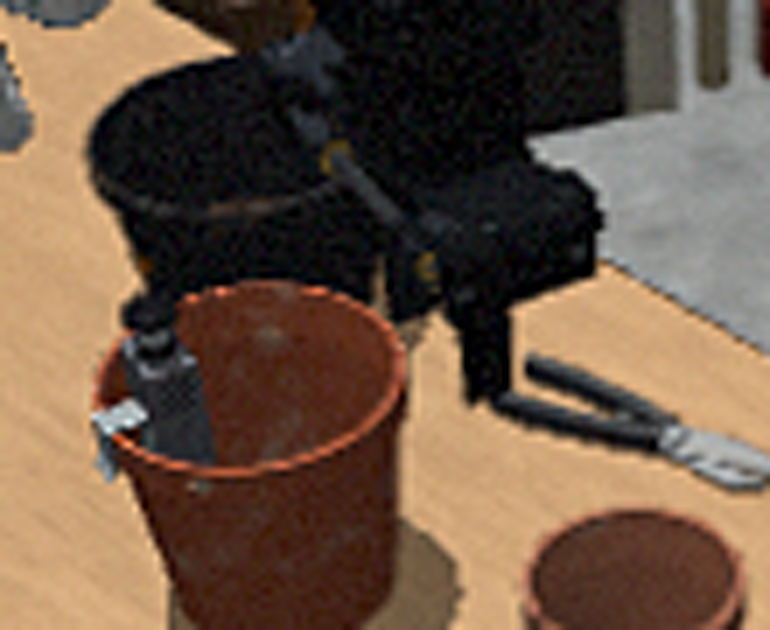

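View pics/e2_top.png

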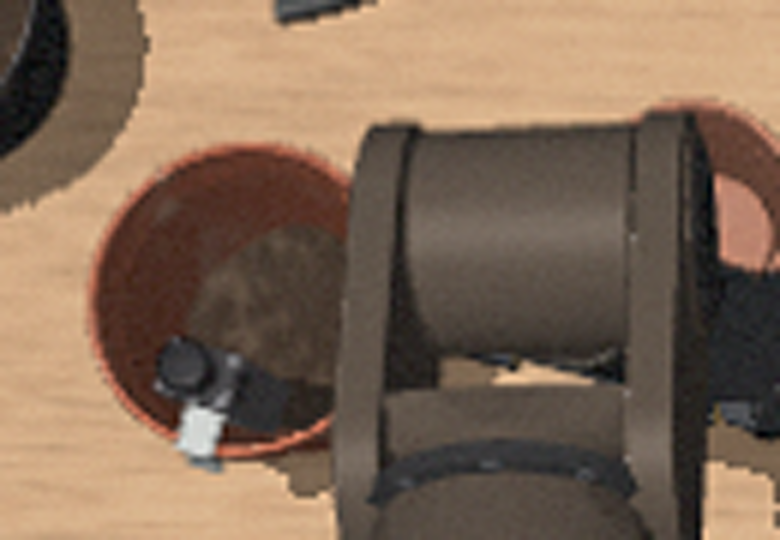

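```bash
python3 - <<'E'
from h import *
np.set_printoptions(precision=1,suppress=True)
t=lambda x,y:(140+(x+.5)/6-.5,130+(y+.5)/6-.5); s=lambda x,y:(205+(x+.5)/7-.5,75+(y+.5)/7-.5)
h,e=tri(t(184,362),s(150,306)); print("head",h,e)
hk,e2=tri(t(202,432),s(120,414)); print("hook top mid",hk,e2)
c=np.array([524.5,335.5]); d=np.array([.971,-.239]);b=np.array([.239,.971])
for p in(h,hk): print((p[:2]-c)@d,(p[:2]-c)@b,np.hypot(*(p[:2]-c)))
E
```

```text
head [480.5 346.9 211.5] 4.10747202373571
hook top mid [452.1 352.2 154.4] 4.235711953139123
-45.49135944136922 0.5857423534151639 45.495994698200775
-74.29089780603344 -1.0898188439386778 74.3003027064388
```

```bash
python3 - <<'E'
from cell import env
print(env.job_done())
E
```

```text
the job is handed in; nothing more can be done
None
```

I stood the feeder upright in the saucer and let go. Then I pressed the plunger to its stop, let it spring back, hung the feeder by its hook on the big pot's robot-side rim, and handed in at about 31 s. No verdict is reported, so success rests on my own checks.

- **Getting it upright:** turning it upright in the ordinary y-grip failed twice, because the foot slid up the rest. I put it back, turned the jaws 90° and squared it upright between the parallel fingers.
- **Priming:** the press read 21 N with the fingertips 12 mm below where the plunger head starts, so the plunger was on its rigid stop. The pictures show the feeder staying upright and the plunger back up afterwards.
- **Hanging:** after release, the hook seat is about 74 mm from the pot's axis, inside the 64 to 94 mm limit. It is at about rim height, allowing about 3 mm for the strap. The feeder tilts about 2 to 3 degrees.
- **Surroundings:** the arm is clear of everything, and both pots look upright and unmoved.
- **Disagreements:** the two cameras put the big pot's centre about 5 mm apart, so I used a point between them. The final two-camera fixes miss each other by about 4 mm, so the hanging figures carry that uncertainty.

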